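# Clear, load and start the jar shaker

## Task

Clear the wax dish off the jar shaker's deck onto its round coaster and stand every glaze jar upright on the deck, then fold both side guards fully up to close the box. Before starting, lift the stroke slide out of its notch and drop it home in the notch marked by the brass arrow clip. Only when all that is ready, press the regulator down, turn it clockwise to its run stop and let it spring back up.

Things in the scene. Friction and masses are not known exactly. Their poses are not given: they have to be found in the camera images.
- shaker: fixed white jar shaker; origin on the worktop under its deck's centre, x away from the robot, y left, may be turned. Deck: rubber mat 160 x 78 mm (x, y), 45.5 mm high; fixed end walls at x = +-86 mm rise 34 mm above it. Three jars fit in a row along x, 50 mm apart. Console, 76 x 225 mm, 40 mm high, at x = -165 to -89 mm: stroke slide on its left, regulator on its right
- jar_1: porcelain glaze jar with black screw lid, closed, 41 mm diameter at the lid, 36 mm below it, 35 mm tall, 56 to 105 g; origin at the centre of its underside, z up. Two or three jars are present; they start on the white paper along the worktop's front edge, with equipment close behind it (from x = 0.48 m) and a lamp arm over its left end (y > 0.40 m, z = 0.60 m)
- jar_2: glaze jar like jar_1; may be absent
- jar_3: glaze jar like jar_1; may be absent
- wax_pot: small open metal dish of green wax, 44 mm diameter, 20 mm tall, 50 g, left standing on the shaker's deck; origin at the centre of its underside, z up
- arrow_clip: small brass arrow clip fixed to the console just in front (28 mm towards the robot) of the notch that is wanted, 12 mm wide, 10 mm tall; origin at its base. It has the same shaker y as the wanted notch. The other free notches have only a flat round screw head there
- slide_knob (a point): centre of the grip of the stroke slide's knob: black block 16 (x) x 18 (y) x 34 mm tall; it moves with the knob. With the knob home this point is 84 mm above the worktop and 24 mm above the tooth tops beneath it. Axes as the shaker's
- stroke_slide (a joint): travel of the slide along its row of four notches, m: 0 at the leftmost notch (where it starts), growing to the right (shaker -y); notches at 0, 0.028, 0.056 and 0.084. It moves freely only when the knob is lifted
- stroke_lift (a joint): height of the knob above home, m, 0 to 0.028. The blade under the knob sits in a 12 mm wide notch with 2 mm play each side; lifted more than 0.018 it clears the round-topped teeth; at 0 it is fully in a notch. Let go, it drops by its own weight and a light spring (about 2 N)
- grip_left (a point): centre of the grip of the left guard: a black cross-bead on a stalk, 14 mm long in shaker x, 12 mm diameter. It lies 62 mm from the hinge line, 24 mm beyond the guard's free edge
- hinge_left (a point): point on the left guard's hinge line beside its grip, fixed, 45 mm high; the hinge runs along shaker x
- guard_left (a joint): angle of the left guard (158 x 38 mm plate, 4 mm thick), rad: 0 flat outward (to shaker +y), 1.57 upright (its stop). Stiff hinge (0.04 N m): stays where it is left
- grip_right (a point): grip of the right guard, mirror image of the left (the guard lies to shaker -y)
- hinge_right (a point): point on the right guard's hinge line beside its grip, fixed, 45 mm high
- guard_right (a joint): angle of the right guard, rad: 0 flat outward (to shaker -y), 1.57 upright (its stop)
- reg_grip (a point): point on the regulator's axis to grip it at: black upright bar 11 mm thick, 36 mm long, top 102 mm above the worktop, on a 42 mm disc whose top is 64 mm high; this point is 92 mm high when the knob is up. Its x axis runs along the bar (along the shaker's x at the stop position)
- reg_press (a joint): how far the regulator is pressed down, m: 0 up, 0.010 bottomed. Sprung, 2 N at first and 7 N at the bottom
- reg_turn (a joint): regulator angle, rad, growing clockwise seen from above: 0 stop position, 1.2 run stop. It is locked at both ends unless pressed down 0.0065 or more while turning; let go at the run stop, it springs up and locks
- coaster: the wax dish's place: round dark rubber coaster lying on the white bench paper, fixed, 64 mm diameter, 3 mm thick; origin at the centre of its underside

How it is judged:
On the way, in this order (a step that is already met when the one before it is completed fails the run):
1. the wax dish stands on its coaster and every jar upright on the deck, let go (x of jar_1 in the frame of shaker between -0.075 and 0.075 m and y of jar_1 in the frame of shaker between -0.032 and 0.032 m and z of jar_1 in the frame of shaker between 0.0395 and 0.0515 m and angle between each of jar_1, jar_2, jar_3, wax_pot's own z axis and vertical below 0.15 rad and x of jar_2 in the frame of shaker between -0.075 and 0.075 m and y of jar_2 in the frame of shaker between -0.032 and 0.032 m and z of jar_2 in the frame of shaker between 0.0395 and 0.0515 m and x of jar_3 in the frame of shaker between -0.075 and 0.075 m and y of jar_3 in the frame of shaker between -0.032 and 0.032 m and z of jar_3 in the frame of shaker between 0.0395 and 0.0515 m and linear speed of each of jar_1, jar_2, jar_3, wax_pot below 0.02 m/s and horizontal distance between wax_pot and coaster below 0.02 m and height (world z) of wax_pot below 0.008 m and contact force between each of wax_pot, jar_1, jar_2, jar_3 and the fingers below 0.2 N), for 0.2 s.
2. with the jars on the deck, both guards are up and the slide is home in the marked notch, the regulator still at stop (x of jar_1 in the frame of shaker between -0.075 and 0.075 m and y of jar_1 in the frame of shaker between -0.032 and 0.032 m and z of jar_1 in the frame of shaker between 0.0395 and 0.0515 m and angle between each of jar_1, jar_2, jar_3's own z axis and vertical below 0.15 rad and x of jar_2 in the frame of shaker between -0.075 and 0.075 m and y of jar_2 in the frame of shaker between -0.032 and 0.032 m and z of jar_2 in the frame of shaker between 0.0395 and 0.0515 m and x of jar_3 in the frame of shaker between -0.075 and 0.075 m and y of jar_3 in the frame of shaker between -0.032 and 0.032 m and z of jar_3 in the frame of shaker between 0.0395 and 0.0515 m and value of joint stroke_lift below 0.004 m and y of slide_knob in the frame of arrow_clip between -0.006 and 0.006 m and value of joint each of guard_left, guard_right above 1.4 rad and value of joint reg_turn below 0.3 rad), for 0.2 s.
3. the regulator is turned to its run stop and has sprung up (value of joint reg_turn above 1.08 rad and value of joint reg_press below 0.003 m), for 0.2 s.
At the end, for the whole second after the job is handed in: Jars upright (0.15 rad) at rest on the deck, centres within 75 mm (x) and 32 mm (y) of its centre; dish upright on the coaster, within 20 mm of its centre; slide down (4 mm) within 6 mm of the clip along the row; guards over 1.4 rad; regulator past 1.08 rad and sprung up (3 mm) (all of step 3 and x of jar_1 in the frame of shaker between -0.075 and 0.075 m and y of jar_1 in the frame of shaker between -0.032 and 0.032 m and z of jar_1 in the frame of shaker between 0.0395 and 0.0515 m and angle between each of jar_1, jar_2, jar_3, wax_pot's own z axis and vertical below 0.15 rad and x of jar_2 in the frame of shaker between -0.075 and 0.075 m and y of jar_2 in the frame of shaker between -0.032 and 0.032 m and z of jar_2 in the frame of shaker between 0.0395 and 0.0515 m and x of jar_3 in the frame of shaker between -0.075 and 0.075 m and y of jar_3 in the frame of shaker between -0.032 and 0.032 m and z of jar_3 in the frame of shaker between 0.0395 and 0.0515 m and linear speed of each of jar_1, jar_2, jar_3, wax_pot below 0.02 m/s and horizontal distance between wax_pot and coaster below 0.02 m and height (world z) of wax_pot below 0.008 m and value of joint stroke_lift below 0.004 m and y of slide_knob in the frame of arrow_clip between -0.006 and 0.006 m and value of joint each of guard_left, guard_right above 1.4 rad); the robot touches nothing.
It fails at once if the regulator is turned to run before the slide and guards are ready (value of joint reg_turn above 0.6 rad and (not (value of joint stroke_lift below 0.004 m and y of slide_knob in the frame of arrow_clip between -0.006 and 0.006 m) or not (value of joint each of guard_left, guard_right above 1.4 rad))).
Of jar_1, jar_2, jar_3 only 2 to 3 are there at a start; the rules pass over those that are not, and their reading is None.
At some moment in a run one of jar_1, jar_2, jar_3 may be knocked a few centimetres aside while the robot is not near it.
It also fails if it takes over 208 s, if anything falls off the work surface, if the arm or the gripper's body presses on something with over 40 N, if the wrist force passes 120 N, or if a joint passes its speed limit or range.

## Robot

A 7-joint arm with a two-finger parallel gripper is mounted at the origin on a cart in front of the work surface, level with it; the furniture and walls round the work are solid. World frame = base frame: x ahead of the robot, y to its left, z up, the work surface at z = 0. Lengths are in m, angles in rad, forces in N, time in s.
With the tool pointing down it reaches from about 0.4 to 0.875 m from the base axis. Payload 19.3 kg.
Tool frame: the origin (TCP) lies at the very end of the fingers, on their centre line; the grasp point (between the pads) lies bot.tcp_to_grasp behind it (bot.tcp_to_grasp is the distance from the TCP to the grasp point, in m); z points along the fingers, y is the direction in which the jaws open and shut (so a half turn about z gives the same grasp; the last joint's range is limited). The gripper opens to 85 mm and grips with 20 to 120 N. Pads are 22 mm wide; open, the fingers measure 114 mm over their backs; the gripper's body (76 mm by 85 mm) begins 54 mm behind the grasp point. The pads swing forward as they close: fully open they stand 13 mm farther back than shut.
Start: joints at [1.085, 0.521, -0.036, 1.599, 0.021, 1.021, -0.113], TCP at [0.252, -0.572, 0.231] pointing down, gripper open.
Joint ranges: [-2.91, 2.91], [-0.3, 2.13], [-1.5, 1.42], [0.17, 2.43], [-1.26, 4.41], [0.16, 1.93], [-2.52, 2.52]. Speed limits (rad/s): [1.89, 1.89, 2.39, 2.39, 3.01, 3.01, 3.01].

## Interface

Orientations are given as [roll, pitch, yaw] about the fixed x, y, z axes, in that order (R = Rz(yaw) Ry(pitch) Rx(roll)).
In Python, from workcell import bot gives the robot as it stands.
- The arm moves only by the tool servo_tool, never from a script. Its argument "targets" is a list of rows, each a list of 2 entries, a list of its own where there are three numbers: the shift along the tool's x, y, z in units of 0.05 m (1.0 is 0.05 m), then the turn about the tool's z in units of 5 degrees (1.0 is 5 degrees). A call has 1 to 12 rows; each row shifts and turns the commanded pose from where the row before left it, along the tool's axes as they then stand; what a row does not reach is not made up. A row lasts 1/8 s, in which the tool goes at most 62.5 mm and 10.7 degrees, less where a joint would pass 70% of its speed; a pose out of reach is approached as far as the arm can. A call with a number of a shift or a turn outside -1 to 1 is refused whole. A call with a gripper value outside its range is refused whole. "gripper" is the opening, from -1 (shut) to 1 (fully open), so that 0 is half open, set as the call begins (left out, the last holds). The fingers move at their own pace and stop on an object; "newtons" is the grip in N (left out, the last holds). Time passes only in rows, so rows that do not move let the fingers close. It gives the time, the measured TCP pose, the force and the opening at its end, in the units of the state.
- bot.observe(): the state, without advancing time (a new reading comes with each control period).
- bot.grab_frame(name): name is "scene" or "top"; returns the picture (420x560x3 uint8, blue, green, red); there is no depth.
- bot.get_calibration(name): a dict with "fx", "fy", "cx", "cy" (pixels), "k1" (the pictures are not rectified: a ray, as slopes to the right and down, at radius r is drawn at 1 + k1 r^2 times it, then the intrinsics apply), "pose" (4x4, takes a point from camera to world coordinates). Camera axes: x right, y up, looking along -z (the intrinsics and any distortion apply to the point x, -y, -z); pixel columns grow to the right and rows downward; lengths in m; the calibration is good to about 2 mm. A picture is of the moment at which its call begins. get_calibration takes no time and is no camera call.
- bot.job_done(): hands the job in, once; it reports no verdict.
The state is a dict: "clock": time; "qpos": joint angles; "qd": joint speeds; "joint_efforts": joint torques, N m; "position": TCP position; "tool_rot": TCP orientation; "force": force on the tool from outside, world axes, zero at the start; "moment": the same for the moment, N m; "grip_width": finger opening in m.
Only numpy, scipy, OpenCV 4.12 (cv2) and the standard library are available. Lean on these libraries where they do the work, as an engineer would, in place of code of your own. Each camera call takes 0.05 s, during which the arm holds its last target.

## Working session

There is one attempt and no reset: what is moved stays moved. The work goes in short steps, Python scripts to look and compute and a tool call to move; the robot and the scene stay as the last step left them, time stands still between calls to the robot, and variables do not carry over. Pictures are saved under pics/ and viewed, and the job is handed in when it is done.

Besides the shell and the picture viewer there is one more tool, called after "Call:" in YAML: its name, and indented under it one key for each argument. servo_tool: Moves the arm, as the interface text tells. Its arguments: {"type":"object","properties":{"targets":{"type":"array","items":{"type":"array"}},"gripper":{"type":"number"},"newtons":{"type":"number"}},"required":["targets"]}

```bash
ls; mkdir -p pics; python3 - <<'E'
from workcell import bot
import cv2
print(bot.observe()); print(bot.tcp_to_grasp)
for n in("scene","top"):
    cv2.imwrite(f"pics/{n}0.png",bot.grab_frame(n)); print(bot.get_calibration(n))
E
```

```text
pics
{'clock': 0.0, 'qpos': array([ 1.08478494,  0.5219959 , -0.03634044,  1.60000227,  0.02117377,
        1.02111455, -0.11282864]), 'qd': array([-6.94188917e-04, -8.26181111e-05,  1.23096767e-03, -1.39917585e-03,
       -1.14172535e-03, -2.75195805e-04, -9.69669523e-04]), 'joint_efforts': array([-4.71166531e-04, -9.27134156e+01,  1.97985157e+00, -3.69934201e+01,
        1.78230432e-02,  8.27598909e-03,  4.02804574e-06]), 'position': array([ 0.25229892, -0.57143943,  0.23073892]), 'tool_rot': array([-3.14045757e+00,  5.31363517e-05,  4.15770292e-01]), 'force': array([-0.02297788,  0.19669839,  0.15477544]), 'moment': array([0.0077591 , 0.01073975, 0.01522476]), 'grip_width': 0.08548398030816853}
0.0187
{'fx': 411.2475577712097, 'fy': 411.2475577712097, 'cx': 282.1854100560526, 'cy': 212.78967713274992, 'k1': -0.04609754109471654, 'pose': array([[-0.7604592 ,  0.32345276, -0.56309867, -0.11537696],
       [-0.64938261, -0.37609729,  0.6609486 ,  0.66696349],
       [ 0.00200577,  0.86829093,  0.49605125,  0.63254691],
       [ 0.        ,  0.        ,  0.        ,  1.        ]])}
{'fx': 491.86268901673355, 'fy': 491.86268901673355, 'cx': 280.39493868940895, 'cy': 207.8797250333438, 'k1': 0.03288324677689027, 'pose': array([[-0.02172782,  0.99021941, -0.13781659,  0.35999372],
       [-0.99949454, -0.01831474,  0.02598541, -0.06427647],
       [ 0.02320719,  0.13831154,  0.99011683,  1.32510354],
       [ 0.        ,  0.        ,  0.        ,  1.        ]])}
```

View pics/scene0.png

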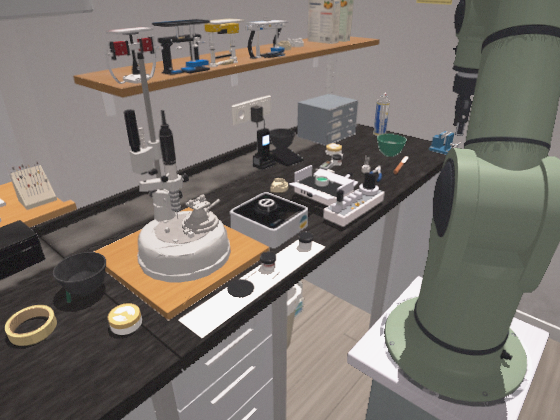

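View pics/top0.png

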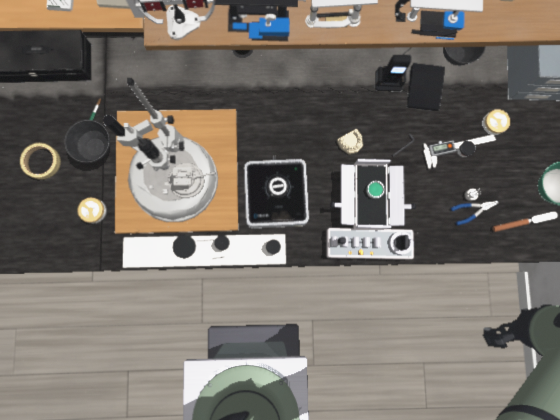

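The top view shows the shaker around (373,210), the dish at (375,189), jars at (221,243) and (273,247), and the coaster at (184,246). I'll zoom in on both views.

```bash
cat > h.py <<'E'
import numpy as np, cv2
from workcell import bot
def ray(n,uv):
    c=bot.get_calibration(n); x=(uv[0]-c['cx'])/c['fx']; y=(uv[1]-c['cy'])/c['fy']
    rd=np.hypot(x,y); r=rd
    for _ in range(20): r=rd/(1+c['k1']*r*r)
    s=r/rd if rd>0 else 1
    P=c['pose']; d=P[:3,:3]@np.array([x*s,-y*s,-1.]); return P[:3,3],d/np.linalg.norm(d)
def atz(n,uv,z):
    o,d=ray(n,uv); return o+d*(z-o[2])/d[2]
def proj(n,p):
    c=bot.get_calibration(n);P=c['pose']; q=P[:3,:3].T@(np.asarray(p,float)-P[:3,3])
    x=q[0]/-q[2];y=-q[1]/-q[2]; f=1+c['k1']*(x*x+y*y)
    return np.array([c['cx']+c['fx']*x*f,c['cy']+c['fy']*y*f])
def tri(a,b):
    A=np.zeros((3,3));v=np.zeros(3)
    D=[]
    for n,uv in(("scene",a),("top",b)):
        o,d=ray(n,uv);M=np.eye(3)-np.outer(d,d);A+=M;v+=M@o;D.append((o,M))
    p=np.linalg.solve(A,v); return p,[np.linalg.norm(M@(p-o)) for o,M in D]
def crop(img,x0,y0,x1,y1,s,name):
    c=cv2.resize(img[y0:y1,x0:x1],None,fx=s,fy=s,interpolation=cv2.INTER_CUBIC)
    for u in range((x0+9)//10*10,x1,10): 
        cv2.line(c,((u-x0)*s,0),((u-x0)*s,6 if u%50 else 14),(0,0,255),1)
        if u%20==0: cv2.putText(c,str(u),((u-x0)*s,24),0,.4,(0,0,255),1)
    for u in range((y0+9)//10*10,y1,10):
        cv2.line(c,(0,(u-y0)*s),(6,(u-y0)*s),(0,0,255),1)
        if u%20==0: cv2.putText(c,str(u),(8,(u-y0)*s+4),0,.4,(0,0,255),1)
    cv2.imwrite("pics/"+name,c)
E
python3 - <<'E'
from h import *
t=cv2.imread("pics/top0.png");s=cv2.imread("pics/scene0.png")
crop(t,320,150,420,265,5,"t_sh.png");crop(s,280,155,395,230,6,"s_sh.png")
crop(t,120,225,300,275,4,"t_j.png");crop(s,180,220,330,330,5,"s_j.png")
E
```

```text
(no output)
```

View pics/t_sh.png

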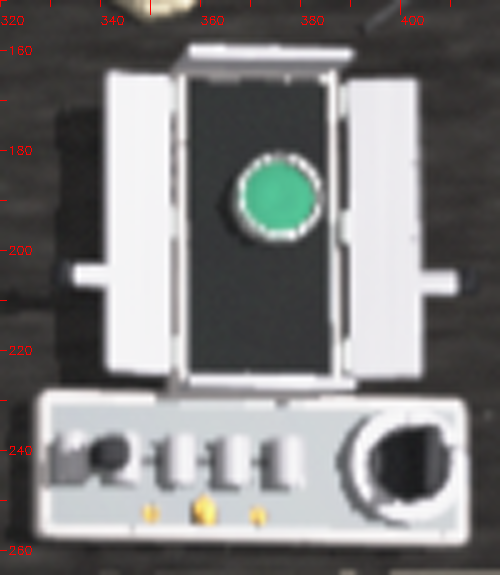

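View pics/s_sh.png

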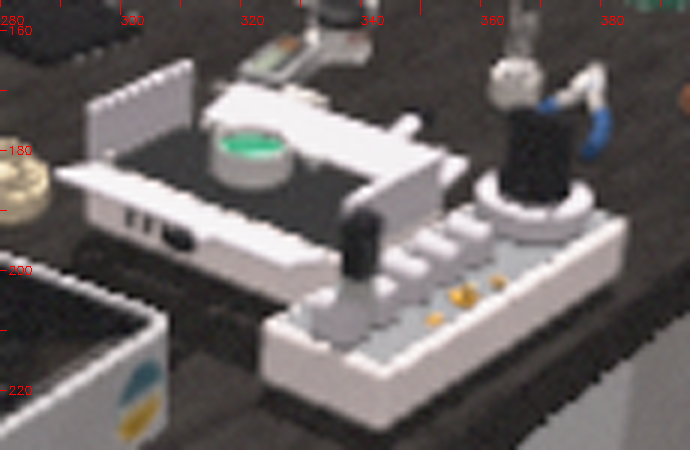

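View pics/t_j.png

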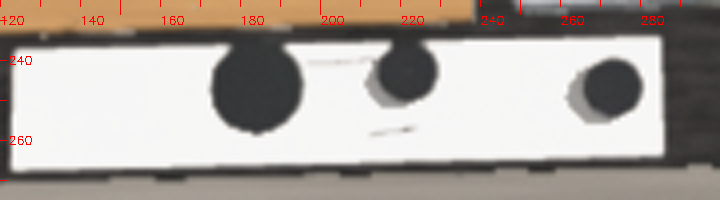

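View pics/s_j.png

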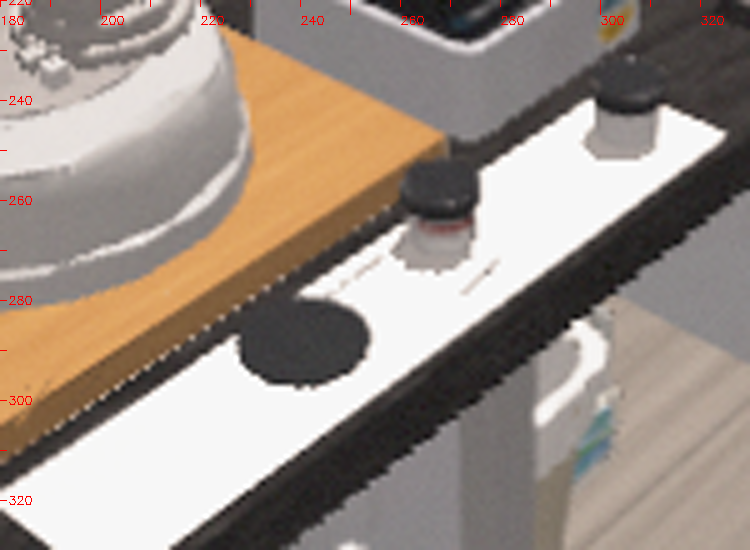

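```bash
python3 - <<'E'
from h import *
from scipy.optimize import least_squares
np.set_printoptions(precision=4,suppress=True)
for k,p in dict(TL=(328,229),TR=(413,230.5),BL=(327.5,257),BR=(413.5,259)).items(): print(k,atz("top",p,.04))
# scene console: left-front corner etc
for k,p in dict(TL=(324,209),BL=(342.5,221),BR=(383,192)).items(): print('sc',k,atz("scene",p,.04))
print('mat', [atz("top",p,.0455) for p in((357.5,165),(386.5,165),(357,225.5),(387,225.5))])
print('clip',atz("top",(359,252),.045),atz('scene',(356,204),.045))
print('screw',atz("top",(348,252.5),.04),atz("top",(369.5,253),.04))
print('knob top', atz("top",(339.7,240.5),.101), tri((340,190),(339.7,240.5)))
print('dish', atz("top",(373.7,188.5),.0655),'sc',atz('scene',(319.5,179.5),.065),tri((319.5,179.5),(373.7,188.5)))
print('gripL',atz("top",(331,204),.045),'gripR',atz("top",(411,206),.045))
print('j1',atz("top",(219,242.5),.035),tri((266,257),(219,242.5)))
print('j2',atz("top",(270.5,246.5),.035),tri((303.5,237),(270.5,246.5)))
print('coast',atz("top",(181.2,247),.003),atz('scene',(238.5,287.5),.003),tri((238.5,287.5),(181.2,247)))
print('reg',atz("top",(400,241.5),.102))
E
```

```text
TL [ 0.4805 -0.2219  0.04  ]
TR [ 0.4723 -0.4458  0.04  ]
BL [ 0.4073 -0.218   0.04  ]
BR [ 0.3977 -0.4426  0.04  ]
sc TL [ 0.4782 -0.2203  0.04  ]
sc BL [ 0.3985 -0.1977  0.04  ]
sc BR [ 0.3997 -0.4349  0.04  ]
mat [array([ 0.6497, -0.306 ,  0.0455]), array([ 0.6484, -0.3836,  0.0455]), array([ 0.4878, -0.2977,  0.0455]), array([ 0.4863, -0.3766,  0.0455])]
clip [ 0.4185 -0.3     0.045 ] [ 0.4183 -0.3007  0.045 ]
screw [ 0.418 -0.272  0.04 ] [ 0.4156 -0.3283  0.04  ]
knob top [ 0.4455 -0.2427  0.101 ] (array([ 0.444 , -0.2427,  0.1055]), [np.float64(0.001391599394960041), np.float64(0.0013915993949600116)])
dish [ 0.5819 -0.3419  0.0655] sc [ 0.5785 -0.3338  0.065 ] (array([ 0.5835, -0.3426,  0.0603]), [np.float64(0.0008716582774467281), np.float64(0.0008716582774465546)])
gripL [ 0.546  -0.2316  0.045 ] gripR [ 0.5368 -0.4429  0.045 ]
j1 [0.4512 0.0644 0.035 ] (array([0.4509, 0.0641, 0.035 ]), [np.float64(0.00040069335391441224), np.float64(0.0004006933539144379)])
j2 [ 0.438 -0.07   0.035] (array([ 0.4379, -0.0701,  0.0328]), [np.float64(0.00017300724054168743), np.float64(0.00017300724054169914)])
coast [0.4435 0.168  0.003 ] [0.4476 0.1634 0.003 ] (array([0.4433, 0.1672, 0.0078]), [np.float64(5.908333763084995e-05), np.float64(5.908333763091396e-05)])
reg [ 0.44   -0.3932  0.102 ]
```

```bash
cat >> h.py <<'E'
def go(p,yaw=None):
    """shift in tool units to world TCP p from the measured pose; turn units"""
    s=bot.observe(); q=s['position'];y=s['tool_rot'][2]
    d=np.asarray(p)-q
    t=np.array([np.cos(y)*d[0]+np.sin(y)*d[1], np.sin(y)*d[0]-np.cos(y)*d[1], -d[2]])/.05
    print('at',q.round(4),'yaw',y.round(4),'w',round(s['grip_width'],4),'F',s['force'].round(1),'t',s['clock'])
    print('shift units',t.round(3), 'rows',np.abs(t).max().round(2))
    if yaw is not None: print('turn units (before)',round(np.degrees(y-yaw)/5,3))
PSI=-.043
C=np.array([.567,-.339])
def W(x,y,z): 
    c,s=np.cos(PSI),np.sin(PSI); return np.array([C[0]+c*x-s*y,C[1]+s*x+c*y,z])
E
python3 -c "
from h import *
for p in [W(-.125,.091,.1),W(-.127,-.057,.1),W(0.015,0,0)]:print(p)
for n in ('scene','top'):
  for x in(-.165,-.089):
    for y in(-.1125,.1125): print(n,x,y,proj(n,W(x,y,.04)).round(1))
  for x in(-.08,.08):
    for y in(-.039,.039): print(n,x,y,proj(n,W(x,y,.0455)).round(1))
"
```

```text
[ 0.44602734 -0.24271077  0.1       ]
[ 0.43766715 -0.39048799  0.1       ]
[ 0.58198613 -0.3396448   0.        ]
scene -0.165 -0.1125 [385.1 191.2]
scene -0.165 0.1125 [344.2 217. ]
scene -0.089 -0.1125 [365.  184.1]
scene -0.089 0.1125 [323.2 208.2]
scene -0.08 -0.039 [350.2 189. ]
scene -0.08 0.039 [335.7 197.2]
scene 0.08 -0.039 [311.6 174.8]
scene 0.08 0.039 [296.7 181.9]
top -0.165 -0.1125 [414.2 259.2]
top -0.165 0.1125 [328.1 257.1]
top -0.089 -0.1125 [413.7 230.1]
top -0.089 0.1125 [328.3 228.1]
top -0.08 -0.039 [386.2 225.8]
top -0.08 0.039 [356.6 225.1]
top 0.08 -0.039 [385.7 166.2]
top 0.08 0.039 [356.6 165.4]
```

Call:
servo_tool:
  targets:
    - [[0, 0, 0], 1]
    - [[0, 0, 0], 1]
    - [[0, 0, 0], 1]
    - [[0, 0, 0], 1]
    - [[0, 0, 0], 1]
    - [[0, 0, 0], 0.26]
    - [[0, 0, 0], 0]
  gripper: 1
  newtons: 40

```text
clock: 0.98
position: [0.2524, -0.5716, 0.2311]
tool_rot: [-3.141, 0.0, -0.042]
force: [0.5, 0.7, -0.2]
grip_width: 0.0854
```

```bash
python3 -c "
from h import *
go([.446,-.243,.15])"
```

```text
at [ 0.2524 -0.5716  0.2311] yaw -0.0419 w 0.0854 F [ 0.5  0.7 -0.2] t 0.975
shift units [ 3.593 -6.729  1.623] rows 6.73
```

Call:
servo_tool:
  targets:
    - [[0.45, -0.84, 0.2], 0]
    - [[0.45, -0.84, 0.2], 0]
    - [[0.45, -0.84, 0.2], 0]
    - [[0.45, -0.84, 0.2], 0]
    - [[0.45, -0.84, 0.2], 0]
    - [[0.45, -0.84, 0.2], 0]
    - [[0.45, -0.84, 0.2], 0]
    - [[0.44, -0.85, 0.2], 0]
    - [[0, 0, 0], 0]
    - [[0, 0, 0], 0]

```text
clock: 2.22
position: [0.4461, -0.2438, 0.1514]
tool_rot: [3.141, 0.0, -0.042]
force: [0.3, -0.1, -0.4]
grip_width: 0.0855
```

```bash
python3 -c "
from h import *
go([.446,-.243,.069],PSI);print(bot.observe()['qpos'].round(3))
crop(bot.grab_frame('scene'),260,100,420,220,5,'s1.png')
crop(bot.grab_frame('top'),320,180,440,270,6,'t1.png')"
```

```text
at [ 0.4461 -0.2438  0.1514] yaw -0.0423 w 0.0855 F [ 0.3 -0.1 -0.4] t 2.225
shift units [-0.003 -0.015  1.648] rows 1.65
turn units (before) 0.009
[ 3.810e-01  4.490e-01  3.000e-03  1.980e+00 -1.000e-03  7.120e-01
 -1.228e+00]
```

View pics/s1.png

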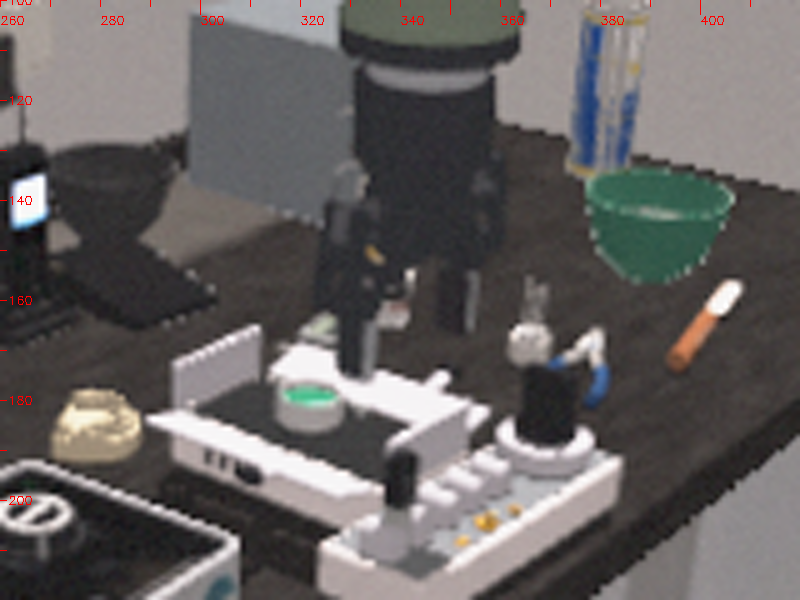

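The gripper hovers over the knob at about (340,180) with the jaws spanning it. Next I descend and grip.

Call:
servo_tool:
  targets:
    - [[0, 0, 0.55], 0]
    - [[0, 0, 0.55], 0]
    - [[0, 0, 0.5], 0]
    - [[0, 0, 0], 0]
    - [[0, 0, 0], 0]

```text
clock: 2.95
position: [0.4464, -0.244, 0.0722]
tool_rot: [3.141, -0.001, -0.044]
force: [0.0, -0.7, 0.5]
grip_width: 0.0855
```

Call:
servo_tool:
  targets:
    - [[0, 0, 0], 0]
    - [[0, 0, 0], 0]
    - [[0, 0, 0], 0]
    - [[0, 0, 0], 0]
    - [[0, 0, 0], 0]
    - [[0, 0, 0], 0]
  gripper: -1
  newtons: 40

```text
clock: 3.7
position: [0.4463, -0.248, 0.0722]
tool_rot: [3.136, -0.003, -0.047]
force: [-3.3, -29.9, 4.3]
grip_width: 0.0174
```

```bash
python3 -c "
from h import *
go([.446,-.243,.069],PSI)
crop(bot.grab_frame('scene'),260,100,420,220,5,'s2.png')"
```

```text
at [ 0.4463 -0.248   0.0722] yaw -0.047 w 0.0174 F [ -3.3 -29.9   4.3] t 3.7
shift units [-0.011 -0.1    0.065] rows 0.1
turn units (before) -0.046
```

View pics/s2.png

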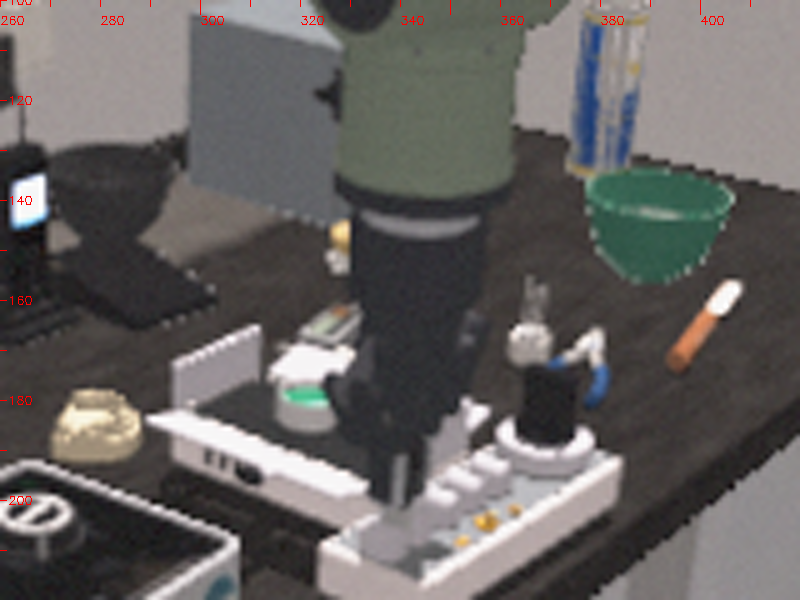

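Call:
servo_tool:
  targets:
    - [[0, 0.08, 0], 0]
    - [[0, 0, -0.1], 0]
    - [[0, 0, -0.2], 0]
    - [[0, 0, -0.2], 0]
    - [[0, 0, 0], 0]
    - [[0, 0, 0], 0]
    - [[0, 0, 0], 0]

```text
clock: 4.62
position: [0.4463, -0.2472, 0.0961]
tool_rot: [-3.141, -0.0, -0.043]
force: [2.1, -0.7, -1.7]
grip_width: 0.0174
```

```bash
python3 -c "
from h import *
go([.446,-.243,.069],PSI)"
```

```text
at [ 0.4463 -0.2472  0.0961] yaw -0.043 w 0.0174 F [ 2.1 -0.7 -1.7] t 4.625
shift units [-0.009 -0.083  0.542] rows 0.54
turn units (before) -0.0
```

Call:
servo_tool:
  targets:
    - [[0, 0.3, 0], 0]
    - [[0, 0.3, 0], 0]
    - [[0, 0.3, 0], 0]
    - [[0, 0.24, 0], 0]
    - [[0, 0, 0], 0]
    - [[0, 0, 0.1], 0]
    - [[0, 0, 0.1], 0]
    - [[0, 0, 0.1], 0]
    - [[0, 0, 0.1], 0]
    - [[0, 0, 0.08], 0]
    - [[0, 0, 0], 0]
    - [[0, 0, 0], 0]

```text
clock: 6.12
position: [0.4439, -0.3044, 0.0723]
tool_rot: [3.141, -0.0, -0.043]
force: [4.4, -0.6, 0.2]
grip_width: 0.0174
```

```bash
python3 -c "
from h import *
go([.446,-.243,.069],PSI)"
```

```text
at [ 0.4439 -0.3044  0.0723] yaw -0.0431 w 0.0174 F [ 4.4 -0.6  0.2] t 6.125
shift units [-0.01  -1.229  0.066] rows 1.23
turn units (before) -0.001
```

Call:
servo_tool:
  targets:
    - [[0, 0, 0], 0]
    - [[0, 0, 0], 0]
    - [[0, 0, 0], 0]
    - [[0, 0, -0.5], 0]
    - [[0, 0, -0.8], 0]
    - [[0, 0, -0.8], 0]
    - [[0, 0, -0.8], 0]
    - [[0, 0, 0], 0]
  gripper: 0

```text
clock: 7.12
position: [0.4446, -0.305, 0.2199]
tool_rot: [3.14, -0.004, -0.043]
force: [-0.1, -0.8, -1.0]
grip_width: 0.0424
```

```bash
python3 -c "
from h import *
go(W(.015,-.003,.2),PSI)
crop(bot.grab_frame('scene'),260,100,420,220,5,'s3.png')"
```

```text
at [ 0.4446 -0.305   0.2199] yaw -0.0434 w 0.0424 F [-0.1 -0.8 -1. ] t 7.125
shift units [2.775 0.634 0.399] rows 2.78
turn units (before) -0.005
```

View pics/s3.png

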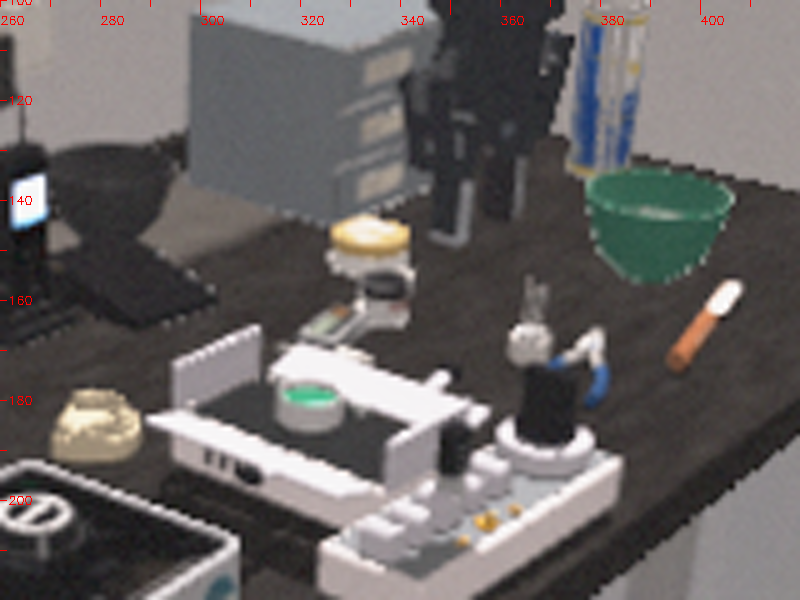

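The knob sits home in the third notch at (350,190), directly behind the arrow clip at (356,204). The dish is next.

Call:
servo_tool:
  targets:
    - [[0.7, 0.18, 0.1], 0]
    - [[0.7, 0.17, 0.1], 0]
    - [[0.7, 0.17, 0.1], 0]
    - [[0.68, 0.17, 0.1], 0]
    - [[0, 0, 0.8], 0]
    - [[0, 0, 0.8], 0]
    - [[0, 0, 0.8], 0]
    - [[0, 0, 0], 0]
    - [[0, 0, 0], 0]
  gripper: 1

```text
clock: 8.3
position: [0.5813, -0.345, 0.0782]
tool_rot: [3.141, -0.0, -0.043]
force: [-0.0, -0.6, -0.0]
grip_width: 0.0853
```

```bash
python3 -c "
from h import *
go([.5825,-.343,.0475],PSI)"
```

```text
at [ 0.5813 -0.345   0.0782] yaw -0.0434 w 0.0853 F [-0.  -0.6 -0. ] t 8.3
shift units [ 0.021 -0.041  0.614] rows 0.61
turn units (before) -0.005
```

Call:
servo_tool:
  targets:
    - [[0.02, -0.02, 0.2], 0]
    - [[0, 0, 0.2], 0]
    - [[0, 0, 0.21], 0]
    - [[0, 0, 0], 0]
    - [[0, 0, 0], 0]

```text
clock: 8.93
position: [0.5822, -0.3439, 0.0469]
tool_rot: [3.142, -0.0, -0.043]
force: [-0.8, -0.3, 0.2]
grip_width: 0.0856
```

Call:
servo_tool:
  targets:
    - [[0, 0, 0], 0]
    - [[0, 0, 0], 0]
    - [[0, 0, 0], 0]
    - [[0, 0, 0], 0]
    - [[0, 0, 0], 0]
  gripper: -1
  newtons: 30

```text
clock: 9.55
position: [0.5823, -0.3439, 0.0474]
tool_rot: [3.141, -0.0, -0.043]
force: [-0.8, 0.1, 6.2]
grip_width: 0.0415
```

```bash
python3 -c "
from h import *
go([.5825,-.343,.0475],PSI)
crop(bot.grab_frame('scene'),260,100,420,220,5,'s4.png')"
```

```text
at [ 0.5823 -0.3439  0.0474] yaw -0.0433 w 0.0415 F [-0.8  0.1  6.2] t 9.55
shift units [ 0.004 -0.019 -0.003] rows 0.02
turn units (before) -0.003
```

View pics/s4.png

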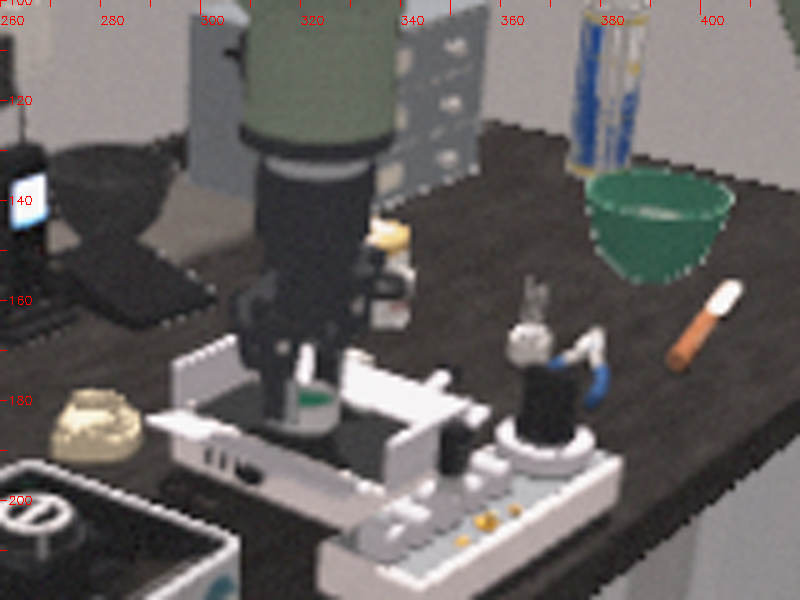

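Call:
servo_tool:
  targets:
    - [[0, 0, -0.2], 0]
    - [[0, 0, -0.6], 0]
    - [[0, 0, -0.8], 0]
    - [[0, 0, -0.8], 0]
    - [[-0.3, 0, -0.8], 0]
    - [[-0.6, 0, -0.6], 0]
    - [[-0.8, 0, 0], 0]
    - [[-0.6, -0.3, 0], 0]
    - [[0, -0.6, 0], 0]
    - [[0, 0, 0], 0]
    - [[0, 0, 0], 0]

```text
clock: 10.98
position: [0.4693, -0.2943, 0.2373]
tool_rot: [3.141, -0.001, -0.043]
force: [0.1, 0.7, -0.4]
grip_width: 0.0419
```

```bash
python3 -c "
from h import *
go([.4435,.1675,.15],PSI);print(bot.observe()['qpos'].round(2))
cv2.imwrite('pics/s5.png',bot.grab_frame('scene'))"
```

```text
at [ 0.4693 -0.2943  0.2373] yaw -0.0432 w 0.0419 F [ 0.1  0.7 -0.4] t 10.975
shift units [-0.914 -9.204  1.746] rows 9.2
turn units (before) -0.003
[ 0.45  0.4  -0.    1.78  0.    0.95 -1.16]
```

View pics/s5.png

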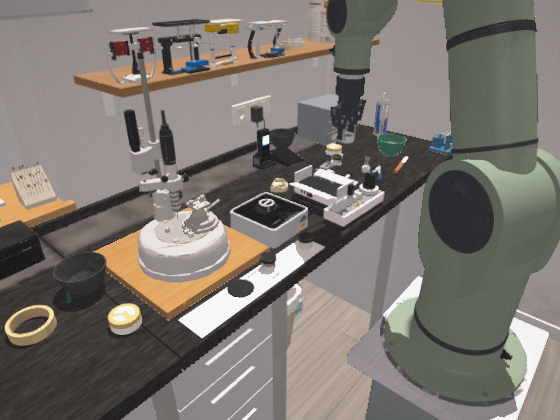

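The dish is held and the deck is empty. Next I carry it to the coaster.

Call:
servo_tool:
  targets:
    - [[-0.06, -0.6, 0], 0]
    - [[-0.08, -0.8, 0], 0]
    - [[-0.08, -0.8, 0], 0]
    - [[-0.08, -0.8, 0], 0]
    - [[-0.08, -0.8, 0], 0]
    - [[-0.08, -0.8, 0], 0]
    - [[-0.08, -0.8, 0], 0]
    - [[-0.08, -0.8, 0], 0]
    - [[-0.08, -0.8, 0], 0]
    - [[-0.08, -0.8, 0], 0]
    - [[-0.08, -0.8, 0], 0]
    - [[-0.05, -0.6, 0], 0]

```text
clock: 12.52
position: [0.4438, 0.169, 0.2368]
tool_rot: [-3.141, -0.0, -0.043]
force: [0.8, -1.3, -1.7]
grip_width: 0.0416
```

```bash
python3 -c "
from h import *
go([.4435,.1675,.08],PSI);print(bot.observe()['qpos'].round(2))
cv2.imwrite('pics/t6.png',bot.grab_frame('top'))
cv2.imwrite('pics/s6.png',bot.grab_frame('scene'))"
```

```text
at [0.4438 0.169  0.2368] yaw -0.0432 w 0.0416 F [ 0.8 -1.3 -1.7] t 12.525
shift units [-0.005  0.03   3.137] rows 3.14
turn units (before) -0.002
[-0.3   0.28 -0.23  1.97  0.08  0.9  -2.18]
```

View pics/s6.png

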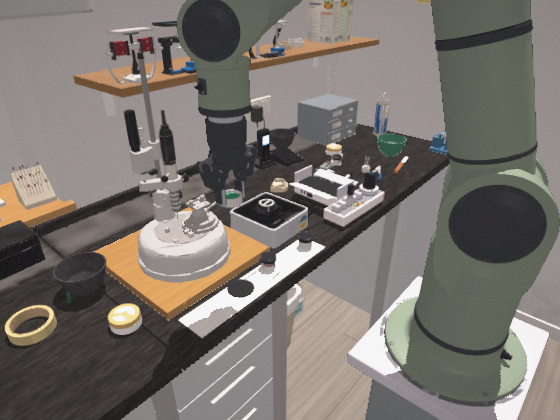

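View pics/t6.png

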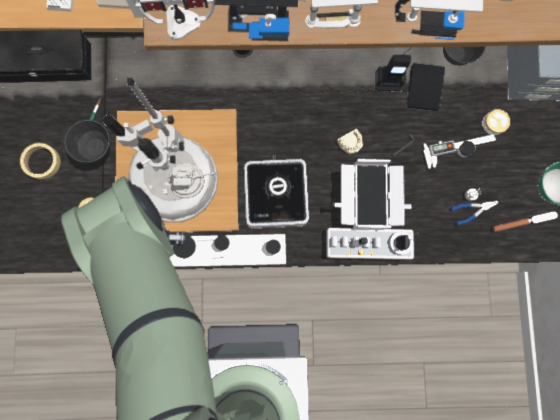

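Call:
servo_tool:
  targets:
    - [[0, 0.03, 0.7], 0]
    - [[0, 0, 0.8], 0]
    - [[0, 0, 0.8], 0]
    - [[0, 0, 0.7], 0]
    - [[0, 0, 0.5], 0]
    - [[0, 0, 0.4], 0]
    - [[0, 0, 0.3], 0]
    - [[0, 0, 0], 0]
    - [[0, 0, 0], 0]

```text
clock: 13.75
position: [0.4439, 0.1661, 0.0273]
tool_rot: [-3.141, -0.001, -0.044]
force: [0.7, 0.0, -0.9]
grip_width: 0.0413
```

```bash
python3 -c "
from h import *
go([.4435,.1675,.0065],PSI);print(bot.observe()['qpos'].round(2))
crop(bot.grab_frame('scene'),160,170,320,290,5,'s7.png')"
```

```text
at [0.4439 0.1661 0.0273] yaw -0.0436 w 0.0413 F [ 0.7  0.  -0.9] t 13.75
shift units [-0.009 -0.028  0.417] rows 0.42
turn units (before) -0.006
[-0.38  0.64 -0.14  2.12  0.22  0.4  -2.3 ]
```

View pics/s7.png

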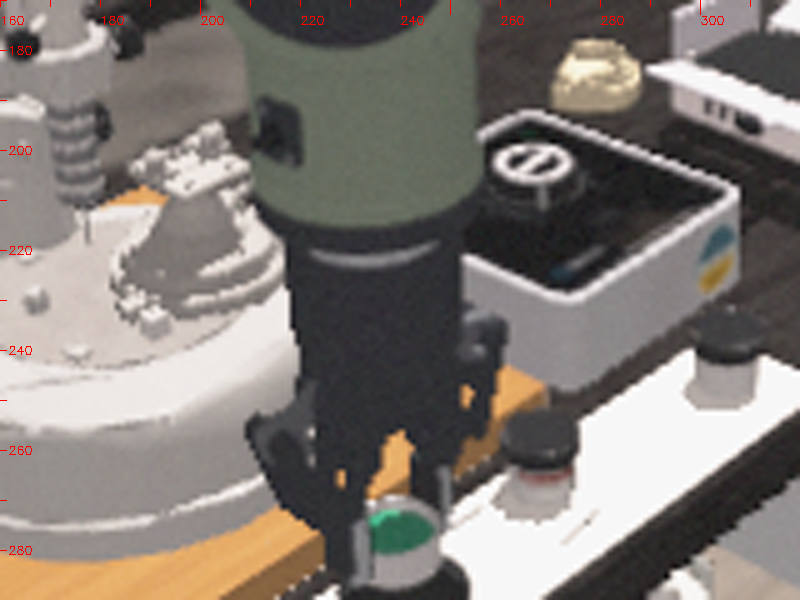

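Call:
servo_tool:
  targets:
    - [[0, -0.02, 0.15], 0]
    - [[0, 0, 0.15], 0]
    - [[0, 0, 0.11], 0]
    - [[0, 0, 0], 0]
    - [[0, 0, 0], 0]
    - [[0, 0, 0], 0]

```text
clock: 14.55
position: [0.4436, 0.1672, 0.0064]
tool_rot: [-3.142, -0.0, -0.043]
force: [-0.5, 0.6, -0.6]
grip_width: 0.0416
```

```bash
python3 -c "
from h import *
go([.4435,.1675,.0055],PSI)
crop(bot.grab_frame('scene'),180,220,300,310,6,'s8.png')"
```

```text
at [0.4436 0.1672 0.0064] yaw -0.0433 w 0.0416 F [-0.5  0.6 -0.6] t 14.55
shift units [-0.002 -0.007  0.018] rows 0.02
turn units (before) -0.003
```

View pics/s8.png

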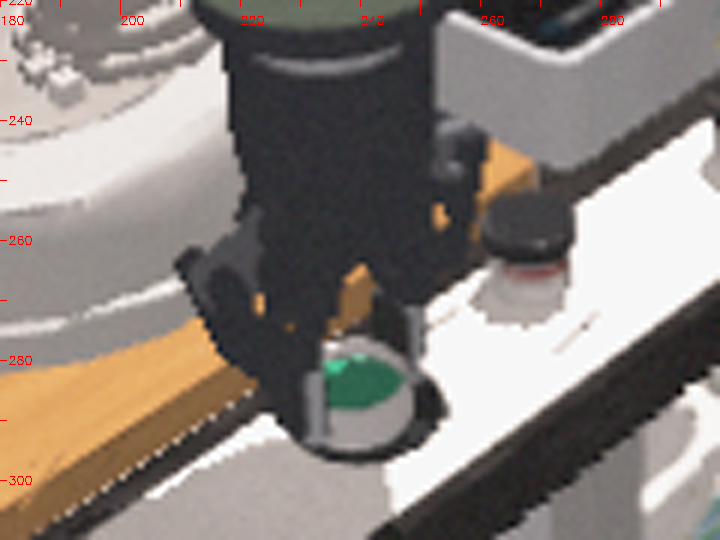

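Call:
servo_tool:
  targets:
    - [[0, 0, 0.03], 0]
    - [[0, 0, 0], 0]
    - [[0, 0, 0], 0]

```text
clock: 14.98
position: [0.4437, 0.1672, 0.0052]
tool_rot: [-3.141, -0.001, -0.043]
force: [-2.7, -1.0, 14.2]
grip_width: 0.0418
```

Call:
servo_tool:
  targets:
    - [[0, 0, 0], 0]
    - [[0, 0, 0], 0]
    - [[0, 0, 0], 0]
    - [[0, 0, 0], 0]
    - [[0, 0, -0.3], 0]
    - [[0, 0, -0.6], 0]
    - [[0, 0, -0.8], 0]
    - [[0, 0, -0.6], 0]
    - [[0, 0, 0], 0]
  gripper: 0.7

```text
clock: 16.1
position: [0.4447, 0.1675, 0.1226]
tool_rot: [-3.14, -0.004, -0.044]
force: [0.6, -0.8, 0.2]
grip_width: 0.0728
```

```bash
python3 -c "
from h import *
go([.4435,.1675,.0055],PSI)
crop(bot.grab_frame('scene'),180,220,300,310,6,'s9.png')"
```

```text
at [0.4447 0.1675 0.1226] yaw -0.0436 w 0.0728 F [ 0.6 -0.8  0.2] t 16.1
shift units [-2.300e-02  1.000e-03  2.341e+00] rows 2.34
turn units (before) -0.007
```

View pics/s9.png

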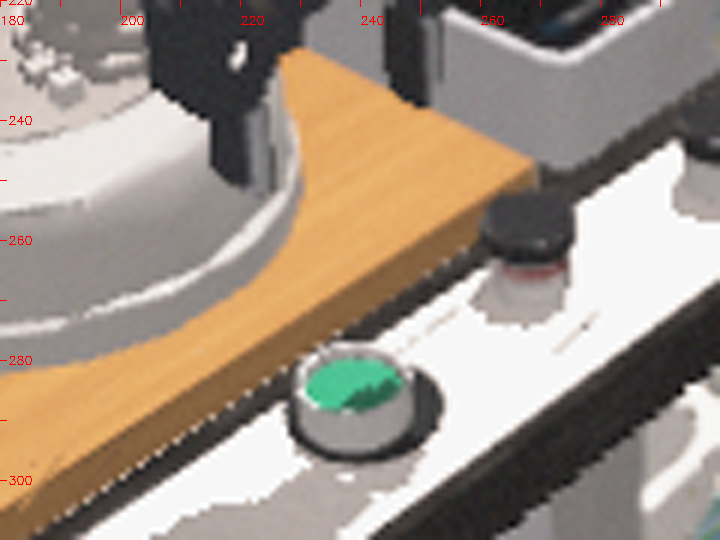

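```bash
python3 -c "
from h import *
print(atz('scene',(236.8,284),.022),atz('scene',(236.8,295.7),.003),atz('scene',(238.5,287.5),.003))
for z,r,c in((.003,.032,(.4435,.1675)),(.023,.022,(.4435,.1675)),(.003,.022,(.4435,.1675))):
  P=np.array([proj('scene',[c[0]+r*np.cos(a),c[1]+r*np.sin(a),z]) for a in np.linspace(0,6.28,60)]);print(P.min(0).round(1),P.max(0).round(1))"
```

```text
[0.44246202 0.17252607 0.022     ] [0.42992138 0.18610643 0.003     ] [0.44762448 0.16342506 0.003     ]
[224.7 280.4] [252.2 298.4]
[228.5 276.4] [247.6 288.6]
[229.  283.1] [247.9 295.4]
```

Dish stands on the coaster, about 2–3 mm off centre: its rim spans columns 227–247 inside the coaster's 225–252. Jar 1 is next.

```bash
python3 -c "
from h import *
s=bot.grab_frame('scene');t=bot.grab_frame('top')
crop(t,120,225,300,275,4,'t_j2.png');crop(s,230,220,330,300,6,'s_j2.png')
go([.451,.064,.06],PSI)"
```

```text
at [0.4433 0.167  0.1197] yaw -0.0433 w 0.0727 F [ 0.7 -0.6  0.1] t 16.25
shift units [0.243 2.051 1.195] rows 2.05
turn units (before) -0.004
```

View pics/s_j2.png

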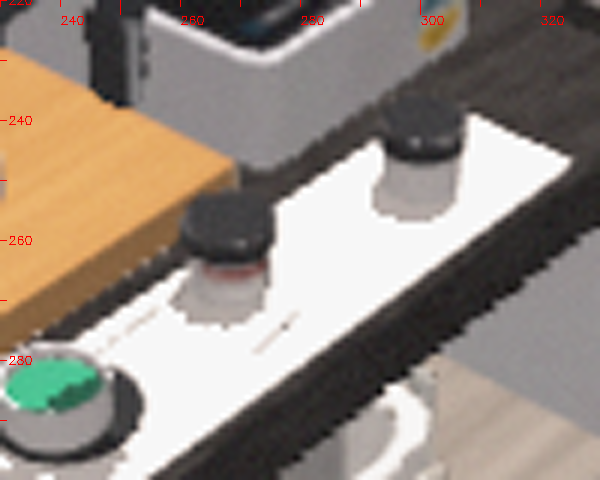

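View pics/t_j2.png

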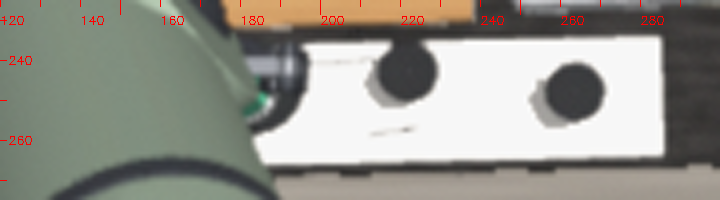

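Jar 2 was knocked and is now at top (260.5,247.5). Jar 1 is unchanged.

Call:
servo_tool:
  targets:
    - [[0.05, 0.5, 0], 0]
    - [[0.1, 0.8, 0], 0]
    - [[0.09, 0.75, 0], 0]
    - [[0, 0, 0.4], 0]
    - [[0, 0, 0.8], 0]
    - [[0, 0, 0.6], 0]
    - [[0, 0, 0.42], 0]
    - [[0, 0, 0], 0]
    - [[0, 0, 0], 0]
  gripper: 1

```text
clock: 17.38
position: [0.4511, 0.0643, 0.0091]
tool_rot: [3.142, 0.0, -0.043]
force: [-0.2, -0.9, -0.6]
grip_width: 0.0855
```

```bash
python3 -c "
from h import *
go([.451,.064,.0075],PSI)"
```

```text
at [0.4511 0.0643 0.0091] yaw -0.0431 w 0.0855 F [-0.2 -0.9 -0.6] t 17.375
shift units [-0.001  0.006  0.033] rows 0.03
turn units (before) -0.001
```

Call:
servo_tool:
  targets:
    - [[0, 0, 0.07], 0]
    - [[0, 0, 0], 0]
    - [[0, 0, 0], 0]

```text
clock: 17.75
position: [0.4513, 0.0643, 0.0056]
tool_rot: [-3.141, -0.0, -0.043]
force: [0.1, 0.2, -0.8]
grip_width: 0.0851
```

Call:
servo_tool:
  targets:
    - [[0, 0, 0], 0]
    - [[0, 0, 0], 0]
    - [[0, 0, 0], 0]
    - [[0, 0, 0], 0]
    - [[0, 0, 0], 0]
  gripper: -1
  newtons: 40

```text
clock: 18.38
position: [0.4511, 0.0641, 0.0055]
tool_rot: [3.141, -0.0, -0.043]
force: [-2.2, -1.2, 8.3]
grip_width: 0.0399
```

Call:
servo_tool:
  targets:
    - [[0, 0, -0.3], 0]
    - [[0, 0, -0.6], 0]
    - [[0, 0, -0.8], 0]
    - [[0, 0, -0.8], 0]
    - [[0, 0, -0.8], 0]
    - [[0, 0, -0.6], 0]
    - [[0, 0, 0], 0]

```text
clock: 19.25
position: [0.4519, 0.0644, 0.2029]
tool_rot: [-3.141, -0.004, -0.043]
force: [-0.1, -0.9, -1.4]
grip_width: 0.0399
```

```bash
python3 -c "
from h import *
go(W(.036,-.002,.2),PSI)
cv2.imwrite('pics/t10.png',bot.grab_frame('top'))
cv2.imwrite('pics/s10.png',bot.grab_frame('scene'))"
```

```text
at [0.4519 0.0644 0.2029] yaw -0.0434 w 0.0399 F [-0.1 -0.9 -1.4] t 19.25
shift units [3.37  7.999 0.057] rows 8.0
turn units (before) -0.005
```

View pics/s10.png

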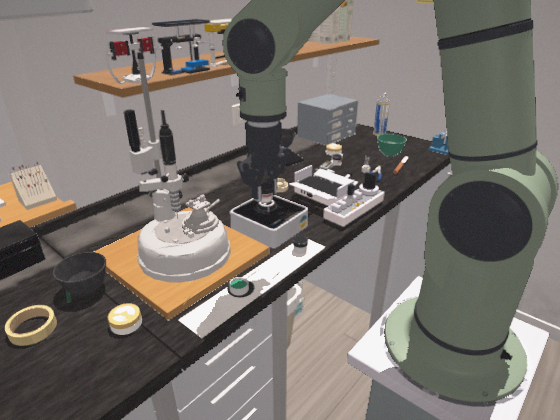

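View pics/t10.png

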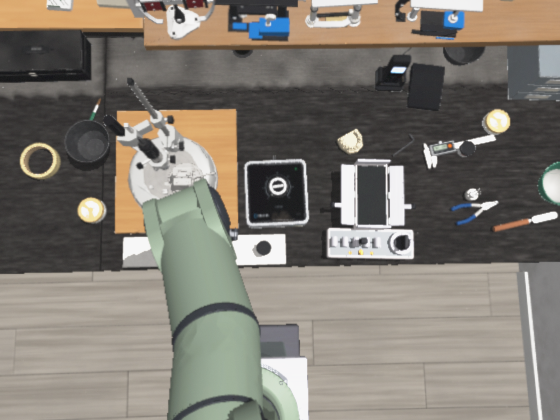

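Call:
servo_tool:
  targets:
    - [[0.2, 0.5, 0], 0]
    - [[0.34, 0.8, 0], 0]
    - [[0.34, 0.8, 0], 0]
    - [[0.34, 0.8, 0], 0]
    - [[0.34, 0.8, 0], 0]
    - [[0.34, 0.8, 0], 0]
    - [[0.34, 0.8, 0], 0]
    - [[0.34, 0.8, 0], 0]
    - [[0.34, 0.8, 0], 0]
    - [[0.3, 0.7, 0], 0]
    - [[0.15, 0.4, 0], 0]
    - [[0, 0, 0], 0]

```text
clock: 20.85
position: [0.6013, -0.3438, 0.1983]
tool_rot: [-3.141, 0.003, -0.045]
force: [0.4, 1.0, -0.8]
grip_width: 0.0398
```

```bash
python3 -c "
from h import *
go(W(.036,-.002,.0520),PSI)
crop(bot.grab_frame('top'),320,150,420,265,5,'t11.png')"
```

```text
at [ 0.6013 -0.3438  0.1983] yaw -0.0451 w 0.0398 F [ 0.4  1.  -0.8] t 20.85
shift units [ 0.03  -0.027  2.925] rows 2.93
turn units (before) -0.024
```

View pics/t11.png

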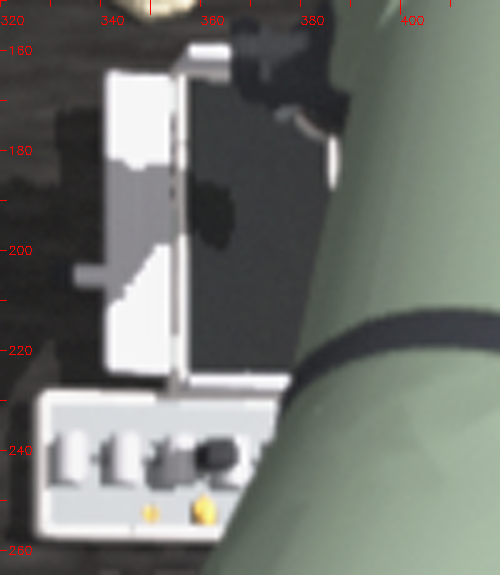

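Call:
servo_tool:
  targets:
    - [[0, 0, 0.5], 0]
    - [[0, 0, 0.7], 0]
    - [[0, 0, 0.7], 0]
    - [[0, 0, 0.5], 0]
    - [[0, 0, 0.3], 0]
    - [[0, 0, 0.2], 0]
    - [[0, 0, 0], 0]
    - [[0, 0, 0], 0]
    - [[0, 0, 0], 0]

```text
clock: 22.02
position: [0.6025, -0.3428, 0.0561]
tool_rot: [3.141, -0.001, -0.043]
force: [0.0, -0.5, -0.5]
grip_width: 0.0396
```

```bash
python3 -c "
from h import *
go(W(.036,-.002,.0520),PSI)
crop(bot.grab_frame('scene'),260,100,420,220,5,'s11.png')"
```

```text
at [ 0.6025 -0.3428  0.0561] yaw -0.0433 w 0.0396 F [ 0.  -0.5 -0.5] t 22.025
shift units [ 0.007 -0.006  0.082] rows 0.08
turn units (before) -0.003
```

View pics/s11.png

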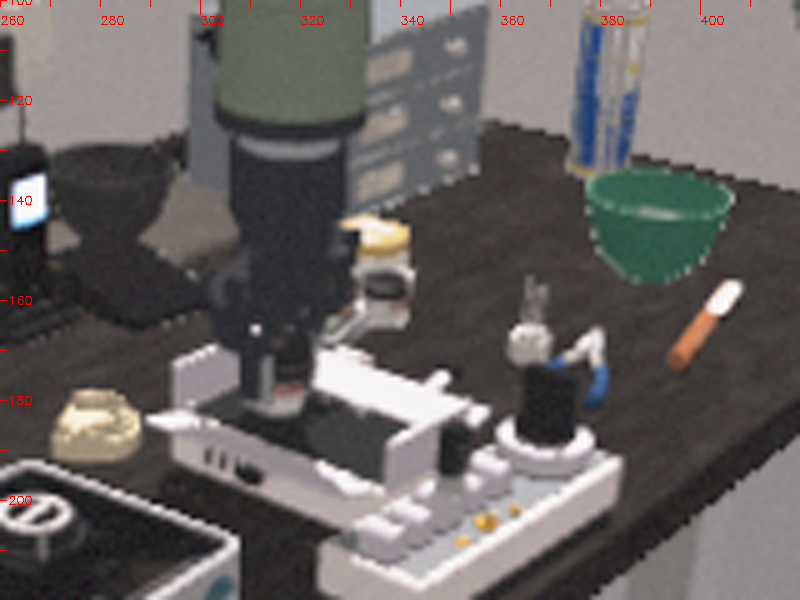

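Jar 1 hangs just above the deck at (315,175). I'll lower it and release.

Call:
servo_tool:
  targets:
    - [[0, 0, 0.05], 0]
    - [[0, 0, 0.03], 0]
    - [[0, 0, 0], 0]
    - [[0, 0, 0.02], 0]
    - [[0, 0, 0], 0]

```text
clock: 22.7
position: [0.6023, -0.3427, 0.0507]
tool_rot: [3.142, -0.0, -0.043]
force: [-2.1, 1.2, 4.3]
grip_width: 0.0399
```

Call:
servo_tool:
  targets:
    - [[0, 0, 0], 0]
    - [[0, 0, 0], 0]
    - [[0, 0, 0], 0]
    - [[0, 0, 0], 0]
    - [[0, 0, -0.3], 0]
    - [[0, 0, -0.6], 0]
    - [[0, 0, -0.8], 0]
    - [[0, 0, -0.8], 0]
    - [[0, 0, -0.4], 0]
    - [[-0.3, -0.4, 0], 0]
    - [[-0.3, -0.8, 0], 0]
    - [[-0.3, -0.8, 0], 0]
  gripper: 1

```text
clock: 24.2
position: [0.5607, -0.2397, 0.1952]
tool_rot: [-3.141, 0.0, -0.044]
force: [1.2, -0.0, 0.1]
grip_width: 0.0855
```

```bash
python3 -c "
from h import *
go([.4375,-.045,.15],PSI)
crop(bot.grab_frame('scene'),260,100,420,260,5,'s12.png')
crop(bot.grab_frame('top'),220,150,420,265,4,'t12.png')"
```

```text
at [ 0.5607 -0.2397  0.1952] yaw -0.0437 w 0.0855 F [ 1.2 -0.   0.1] t 24.2
shift units [-2.632 -3.783  0.905] rows 3.78
turn units (before) -0.008
```

View pics/s12.png

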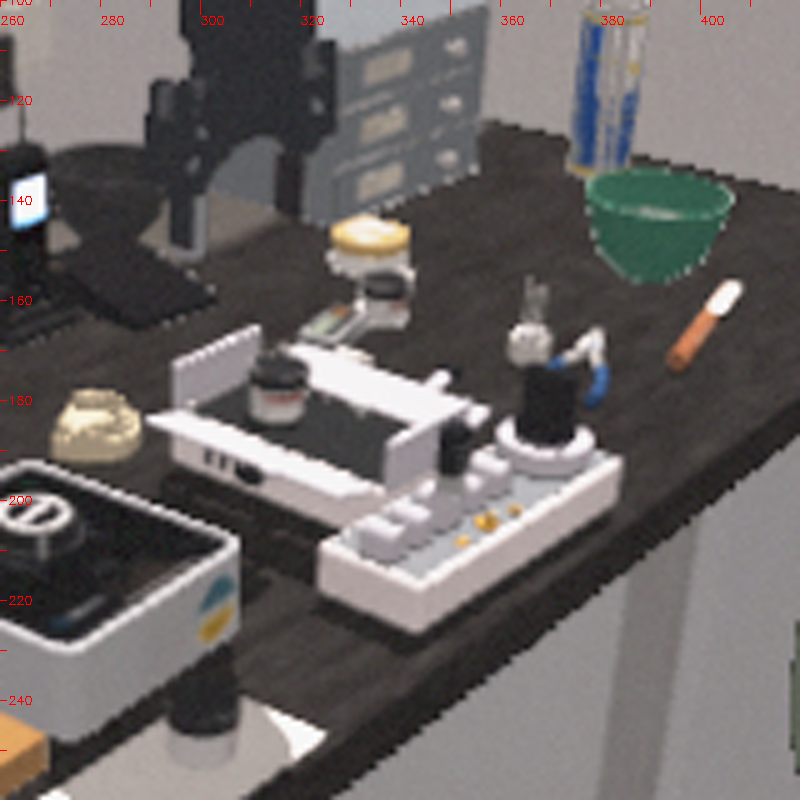

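View pics/t12.png

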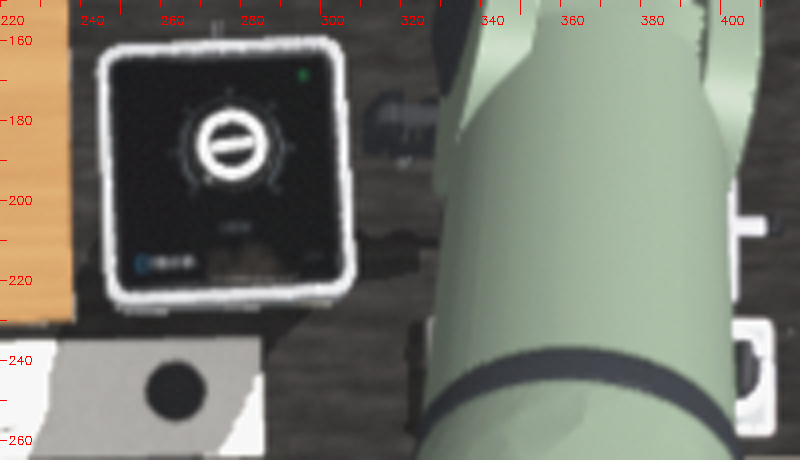

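```bash
python3 - <<'E'
from h import *
np.set_printoptions(precision=4,suppress=True)
t=bot.grab_frame('top');s=cv2.imread('pics/scene0.png')
# dark blob on paper for jar2
g=cv2.cvtColor(t,cv2.COLOR_BGR2GRAY)[236:262,245:283]
m=(g<80).astype(np.uint8);n,l,st,ce=cv2.connectedComponentsWithStats(m)
for i in range(1,n): print(st[i],ce[i]+[245,236])
print('jar2',atz('top',(263.7,247.4),.035))
print('coast',atz('top',(184,246.7),.003),tri((240.6,287.5),(184,246.7)))
print('dish from s9',atz('scene',(238.8,284),.023))
print('clip',atz('top',(360.8,252),.045))
print('gripL',atz('top',(333.5,205),.045),'gripR',atz('top',(412.5,206.5),.045))
print('regbar',atz('top',(402.5,242),.102))
E
```

```text
[ 12   5  14  14 157] [263.3949 247.4204]
jar2 [ 0.436  -0.0522  0.035 ]
coast [0.4442 0.1606 0.003 ] (array([0.444 , 0.1604, 0.0031]), [np.float64(0.00023931674745369377), np.float64(0.00023931674745366916)])
dish from s9 [0.4381 0.1703 0.023 ]
clip [ 0.4184 -0.3047  0.045 ]
gripL [ 0.5432 -0.2381  0.045 ] gripR [ 0.5354 -0.4467  0.045 ]
regbar [ 0.4386 -0.3994  0.102 ]
```

```bash
python3 - <<'E'
from h import *
print(tri((273,230),(248.5,224.5)))
go([.435,-.0515,.1],PSI)
E
```

```text
(array([ 0.495067  , -0.01368422,  0.0582438 ]), [np.float64(0.0007271252741041619), np.float64(0.0007271252741041836)])
at [ 0.5614 -0.2388  0.1958] yaw -0.0406 w 0.0852 F [ 0.5 -0.4  0.5] t 24.35
shift units [-2.677 -3.64   1.915] rows 3.64
turn units (before) 0.028
```

Hot plate is 58 mm high with its front edge at x≈0.49, so it is clear of the gripper body. On to jar 2.

Call:
servo_tool:
  targets:
    - [[-0.5, -0.6, 0], 0]
    - [[-0.6, -0.8, 0], 0]
    - [[-0.6, -0.8, 0], 0]
    - [[-0.6, -0.8, 0], 0]
    - [[-0.38, -0.64, 0], 0]
    - [[0, 0, 0.6], 0]
    - [[0, 0, 0.8], 0]
    - [[0, 0, 0.8], 0]
    - [[0, 0, 0.8], 0]
    - [[0, 0, 0], 0]
    - [[0, 0, 0], 0]

```text
clock: 25.72
position: [0.4361, -0.0535, 0.0464]
tool_rot: [3.141, -0.001, -0.044]
force: [0.8, -0.0, 0.1]
grip_width: 0.0852
```

```bash
python3 - <<'E'
from h import *
go([.436,-.0515,.006],PSI)
crop(bot.grab_frame('scene'),220,160,340,270,6,'s13.png')
E
```

```text
at [ 0.4361 -0.0535  0.0464] yaw -0.0437 w 0.0852 F [ 0.8 -0.   0.1] t 25.725
shift units [-0.004 -0.04   0.807] rows 0.81
turn units (before) -0.008
```

View pics/s13.png

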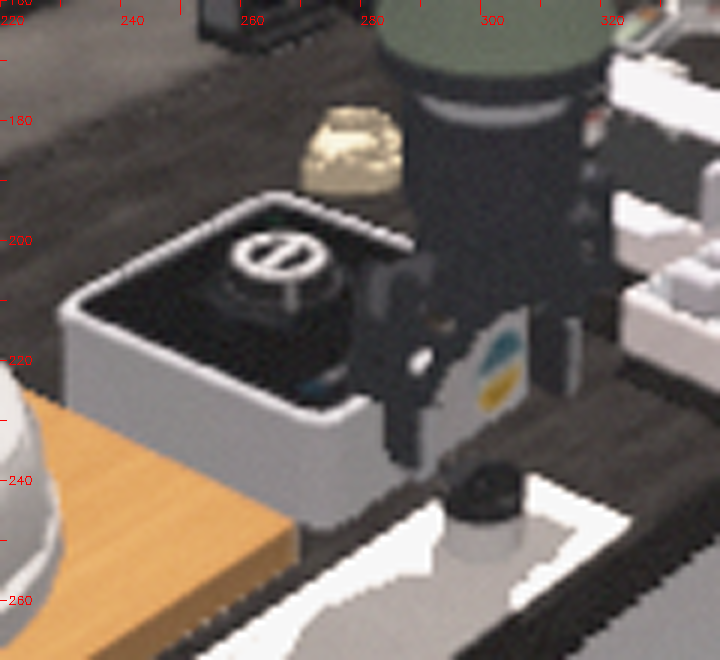

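Call:
servo_tool:
  targets:
    - [[0, -0.04, 0.3], 0]
    - [[0, 0, 0.3], 0]
    - [[0, 0, 0.2], 0]
    - [[0, 0, 0], 0]
    - [[0, 0, 0], 0]

```text
clock: 26.4
position: [0.4357, -0.0512, 0.0056]
tool_rot: [3.142, -0.0, -0.043]
force: [0.1, 0.0, 0.3]
grip_width: 0.0853
```

Call:
servo_tool:
  targets:
    - [[0, 0, 0], 0]
    - [[0, 0, 0], 0]
    - [[0, 0, 0], 0]
    - [[0, 0, 0], 0]
    - [[0, 0, 0], 0]
  gripper: -1

```text
clock: 27.02
position: [0.4358, -0.0512, 0.0056]
tool_rot: [3.142, -0.0, -0.043]
force: [-1.5, -0.1, 9.1]
grip_width: 0.0397
```

Call:
servo_tool:
  targets:
    - [[0, 0, -0.3], 0]
    - [[0, 0, -0.6], 0]
    - [[0, 0, -0.8], 0]
    - [[0, 0, -0.8], 0]
    - [[0, 0, -0.8], 0]
    - [[0, 0, -0.6], 0]
    - [[0, 0, 0], 0]

```text
clock: 27.9
position: [0.4364, -0.0514, 0.2029]
tool_rot: [3.141, -0.004, -0.044]
force: [-1.1, -0.2, -1.5]
grip_width: 0.0397
```

```bash
python3 -c "
from h import *
go(W(-.034,-.001,.2),PSI)
cv2.imwrite('pics/t14.png',bot.grab_frame('top'))
crop(bot.grab_frame('scene'),200,110,360,230,5,'s14.png')"
```

```text
at [ 0.4364 -0.0514  0.2029] yaw -0.0436 w 0.0397 F [-1.1 -0.2 -1.5] t 27.9
shift units [2.181 5.654 0.058] rows 5.65
turn units (before) -0.006
```

View pics/s14.png

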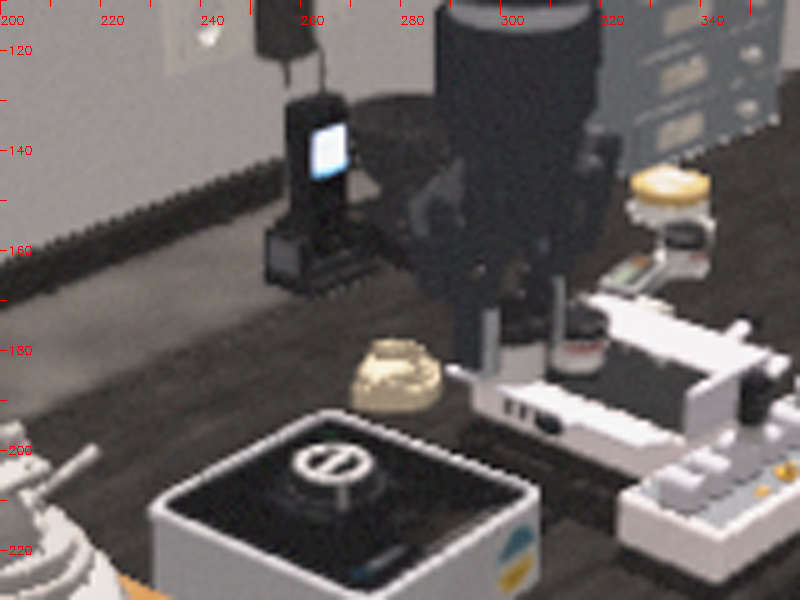

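View pics/t14.png

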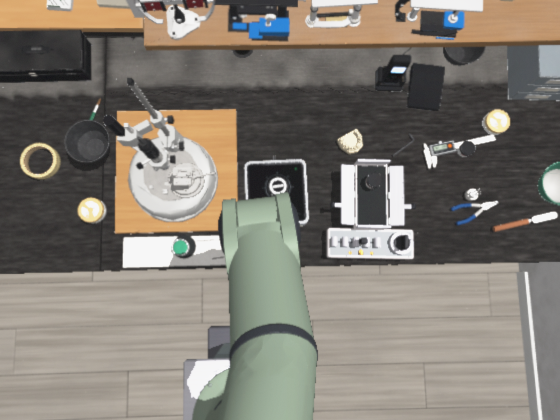

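Jar 2 is held, jar 1 is on the deck at (372,181), and the dish is on the coaster at (181,247). Next I carry jar 2 to the deck.

Call:
servo_tool:
  targets:
    - [[0.2, 0.5, 0], 0]
    - [[0.3, 0.8, 0], 0]
    - [[0.3, 0.8, 0], 0]
    - [[0.3, 0.8, 0], 0]
    - [[0.3, 0.8, 0], 0]
    - [[0.3, 0.8, 0], 0]
    - [[0.3, 0.7, 0], 0]
    - [[0.18, 0.45, 0], 0]
    - [[0, 0, 0.5], 0]
    - [[0, 0, 0.7], 0]
    - [[0, 0, 0.4], 0]
    - [[0, 0, 0], 0]

```text
clock: 29.5
position: [0.531, -0.3373, 0.118]
tool_rot: [-3.14, 0.004, -0.043]
force: [-0.4, -0.6, -0.3]
grip_width: 0.0395
```

```bash
python3 -c "
from h import *
go(W(-.034,-.001,.0520),PSI)
crop(bot.grab_frame('scene'),260,100,420,220,5,'s15.png')"
```

```text
at [ 0.531  -0.3373  0.118 ] yaw -0.043 w 0.0395 F [-0.4 -0.6 -0.3] t 29.5
shift units [0.04  0.023 1.32 ] rows 1.32
turn units (before) 0.0
```

View pics/s15.png

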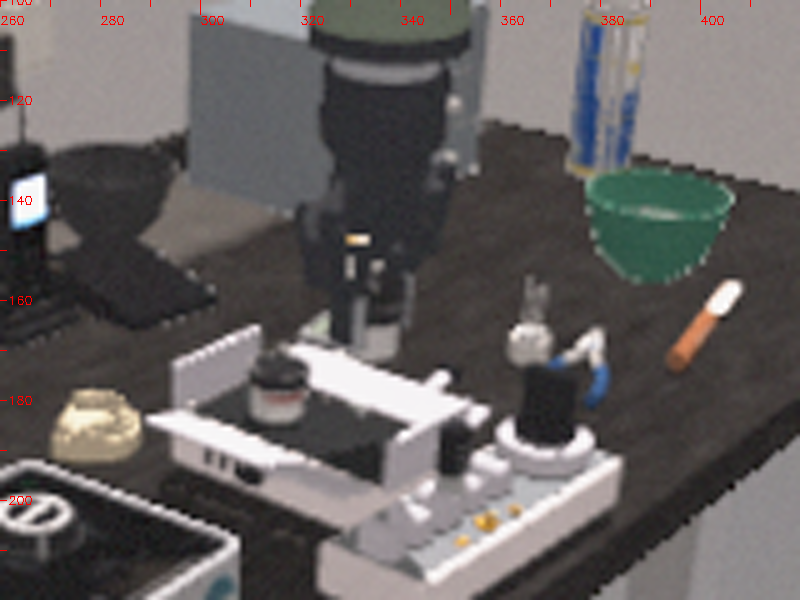

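Call:
servo_tool:
  targets:
    - [[0.04, 0.02, 0.4], 0]
    - [[0, 0, 0.4], 0]
    - [[0, 0, 0.3], 0]
    - [[0, 0, 0.15], 0]
    - [[0, 0, 0.08], 0]
    - [[0, 0, 0], 0]
    - [[0, 0, 0], 0]

```text
clock: 30.42
position: [0.5345, -0.3394, 0.0543]
tool_rot: [3.141, -0.001, -0.043]
force: [0.2, 0.9, -0.6]
grip_width: 0.0399
```

```bash
python3 -c "
from h import *
go(W(-.034,-.001,.051),PSI)"
```

```text
at [ 0.5345 -0.3394  0.0543] yaw -0.0433 w 0.0399 F [ 0.2  0.9 -0.6] t 30.425
shift units [-0.031 -0.016  0.066] rows 0.07
turn units (before) -0.004
```

Call:
servo_tool:
  targets:
    - [[0, 0, 0.04], 0]
    - [[0, 0, 0.03], 0]
    - [[0, 0, 0], 0]
    - [[0, 0, 0], 0]

```text
clock: 30.92
position: [0.5343, -0.3393, 0.0508]
tool_rot: [3.141, -0.0, -0.043]
force: [-2.7, 1.2, 6.8]
grip_width: 0.0394
```

Call:
servo_tool:
  targets:
    - [[0, 0, 0], 0]
    - [[0, 0, 0], 0]
    - [[0, 0, 0], 0]
    - [[0, 0, 0], 0]
    - [[0, 0, -0.3], 0]
    - [[0, 0, -0.6], 0]
    - [[0, 0, -0.8], 0]
    - [[0, 0, -0.8], 0]
    - [[0, 0, -0.8], 0]
    - [[0, 0, -0.4], 0]
    - [[0, 0, 0], 0]
  gripper: 1

```text
clock: 32.3
position: [0.5348, -0.3396, 0.2378]
tool_rot: [3.14, -0.003, -0.043]
force: [0.9, -0.9, -0.7]
grip_width: 0.0853
```

Call:
servo_tool:
  targets:
    - [[0, -0.5, 0], 0]
    - [[0, -0.8, 0], 0]
    - [[0, -0.6, 0], 0]
    - [[0, 0, 0], -1]
    - [[0, 0, 0], -1]
    - [[0, 0, 0], -1]
    - [[0, 0, 0], -1]
    - [[0, 0, 0], -1]
    - [[0, 0, 0], -1]
    - [[0, 0, 0], -1]
    - [[0, 0, 0], -1]
    - [[0, 0, 0], -1]

```text
clock: 33.8
position: [0.5379, -0.2441, 0.2348]
tool_rot: [-3.141, 0.0, 0.745]
force: [-1.0, -0.6, 0.2]
grip_width: 0.0855
```

Call:
servo_tool:
  targets:
    - [[0, 0, 0], -1]
    - [[0, 0, 0], -1]
    - [[0, 0, 0], -1]
    - [[0, 0, 0], -1]
    - [[0, 0, 0], -1]
    - [[0, 0, 0], -1]
    - [[0, 0, 0], -1]
    - [[0, 0, 0], -1]
    - [[0, 0, 0], -1]
    - [[0, 0, 0], 0]

```text
clock: 35.05
position: [0.538, -0.2443, 0.2349]
tool_rot: [-3.141, -0.0, 1.527]
force: [0.1, -0.1, -0.2]
grip_width: 0.0858
```

```bash
python3 -c "
from h import *
go([.544,-.239,.2],PSI+np.pi/2);print(bot.observe()['qpos'].round(2))
crop(bot.grab_frame('top'),320,150,420,265,5,'t16.png')
crop(bot.grab_frame('scene'),260,100,420,220,5,'s16.png')"
```

```text
at [ 0.538  -0.2443  0.2349] yaw 1.5271 w 0.0858 F [ 0.1 -0.1 -0.2] t 35.05
shift units [0.11  0.115 0.697] rows 0.7
turn units (before) -0.008
[ 0.68  0.5  -0.5   1.67  0.27  1.04  0.05]
```

View pics/s16.png

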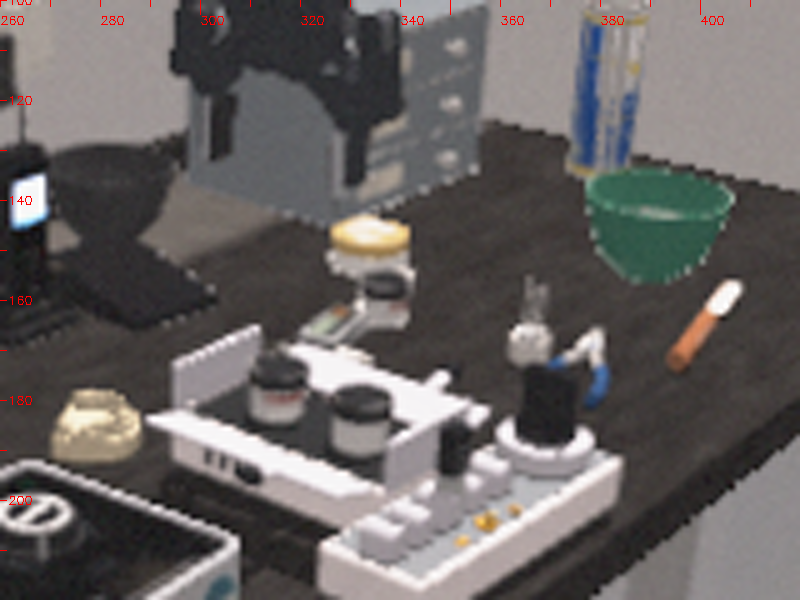

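View pics/t16.png

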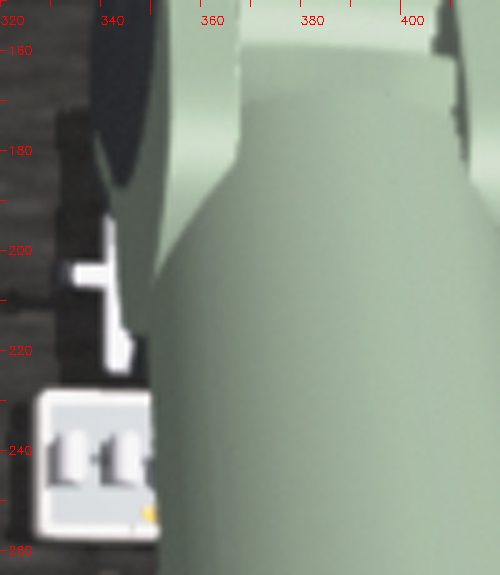

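```bash
python3 -c "
from h import *
L=atz('top',(332,204.7),.045);R=atz('top',(413.6,206.3),.045);print(L,R)
for a in (L,R):
  d=a[:2]-C;print(np.cos(PSI)*d[0]+np.sin(PSI)*d[1],-np.sin(PSI)*d[0]+np.cos(PSI)*d[1])
print(atz('top',(341,204.7),.047),atz('top',(404.4,206.3),.047))
go(W(-.019,.106,.04),PSI+np.pi/2);"
```

```text
[ 0.54412013 -0.23412466  0.045     ] [ 0.53587919 -0.44968138  0.045     ]
-0.027366974066836795 0.10379486631038812
-0.026334215481652767 -0.11191685205380728
[ 0.54339584 -0.25759948  0.047     ] [ 0.5360532  -0.42478603  0.047     ]
at [ 0.5381 -0.2443  0.235 ] yaw 1.5253 w 0.0853 F [ 0.5 -0.3  0.4] t 35.15
shift units [0.253 0.278 3.9  ] rows 3.9
turn units (before) -0.028
```

```bash
sed -i 's/^C=.*/C=np.array([.567,-.3415])/' h.py; python3 -c "
from h import *
go([.5443,-.2335,.031],PSI+np.pi/2);"
```

```text
at [ 0.5381 -0.2443  0.235 ] yaw 1.5253 w 0.0853 F [ 0.5 -0.3  0.4] t 35.15
shift units [0.221 0.114 4.08 ] rows 4.08
turn units (before) -0.028
```

Call:
servo_tool:
  targets:
    - [[0.22, 0.11, 0], 0]
    - [[0, 0, 0.6], 0]
    - [[0, 0, 0.8], 0]
    - [[0, 0, 0.8], 0]
    - [[0, 0, 0.7], 0]
    - [[0, 0, 0.3], 0]
    - [[0, 0, 0], 0]
    - [[0, 0, 0], 0]
  gripper: 0

```text
clock: 36.15
position: [0.5452, -0.2336, 0.0766]
tool_rot: [3.14, 0.001, 1.527]
force: [0.1, -0.2, -0.7]
grip_width: 0.0429
```

```bash
python3 -c "
from h import *
go([.5443,-.2335,.031],PSI+np.pi/2);
crop(bot.grab_frame('scene'),260,130,380,220,6,'s17.png')
crop(bot.grab_frame('top'),320,150,420,265,5,'t17.png')"
```

```text
at [ 0.5452 -0.2336  0.0766] yaw 1.5274 w 0.0429 F [ 0.1 -0.2 -0.7] t 36.15
shift units [ 0.001 -0.017  0.912] rows 0.91
turn units (before) -0.004
```

View pics/s17.png

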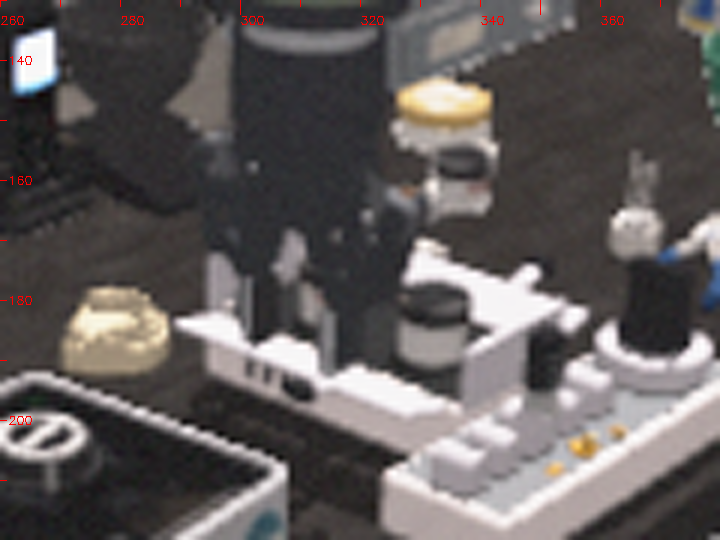

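```bash
python3 -c "
from h import *
for p in ([.544,-.234,.045],[.544,-.2576,.045],[.544,-.2955,.045],[.5359,-.4497,.045]):print(proj('scene',p).round(1),proj('top',p).round(1))
"
```

```text
[309.1 199.1] [332.  204.7]
[313.7 196.4] [340.9 204.6]
[320.9 192.2] [355.2 204.3]
[349.4 177.4] [413.6 206.3]
```

View pics/t17.png

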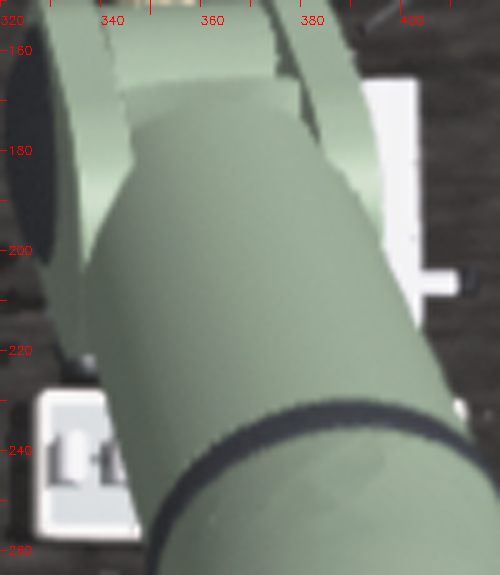

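```bash
python3 -c "
from h import *
s=cv2.imread('pics/scene0.png');crop(s,280,165,345,215,12,'s_l.png')
for a in((308.3,194.6),(309.5,194.7)):
  for u in (331.5,333): print(tri(a,(u,204.7)))
"
```

```text
(array([ 0.54283759, -0.22970372,  0.06232307]), [np.float64(0.0014397382134276003), np.float64(0.0014397382134277137)])
(array([ 0.5439793 , -0.23320073,  0.06047815]), [np.float64(0.0025942562738103434), np.float64(0.0025942562738103876)])
(array([ 0.54134816, -0.23075037,  0.06224385]), [np.float64(0.0003823940451494418), np.float64(0.00038239404514942905)])
(array([ 0.54249093, -0.23425806,  0.06038627]), [np.float64(0.0007663574988291324), np.float64(0.0007663574988289475)])
```

View pics/s_l.png

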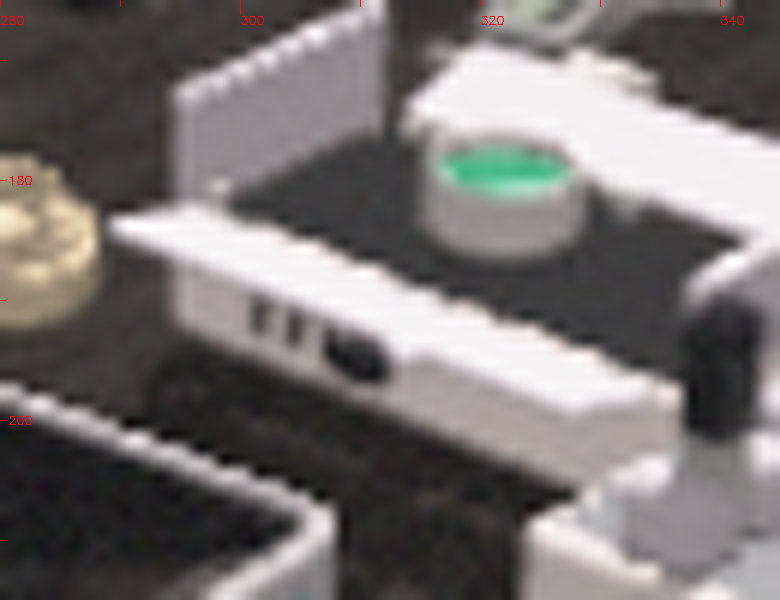

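The black oval at scene (309.7,194.7) is the left bead, and it triangulates to z≈0.061. So the guard starts tilted up about 0.25 rad, and I'll use the measured height.

Call:
servo_tool:
  targets:
    - [[0, -0.04, 0.3], 0]
    - [[0, 0, 0.3], 0]
    - [[0, 0, 0], 0]
    - [[0, 0, 0], 0]

```text
clock: 36.75
position: [0.5424, -0.2334, 0.0452]
tool_rot: [-3.141, -0.0, 1.528]
force: [-0.1, -0.5, 0.0]
grip_width: 0.0429
```

Call:
servo_tool:
  targets:
    - [[0, 0, 0], 0]
    - [[0, 0, 0], 0]
    - [[0, 0, 0], 0]
    - [[0, 0, 0], 0]
    - [[0, 0, 0], 0]
  gripper: -1
  newtons: 20

```text
clock: 37.38
position: [0.5422, -0.2334, 0.0453]
tool_rot: [-3.141, -0.0, 1.528]
force: [-3.4, 0.8, 0.9]
grip_width: 0.0132
```

```bash
python3 -c "
from h import *
go([.5443,-.2335,.047],PSI+np.pi/2);
crop(bot.grab_frame('scene'),260,130,380,220,6,'s18.png')"
```

```text
at [ 0.5422 -0.2334  0.0453] yaw 1.5275 w 0.0132 F [-3.4  0.8  0.9] t 37.375
shift units [ 0.001  0.042 -0.034] rows 0.04
turn units (before) -0.003
```

View pics/s18.png

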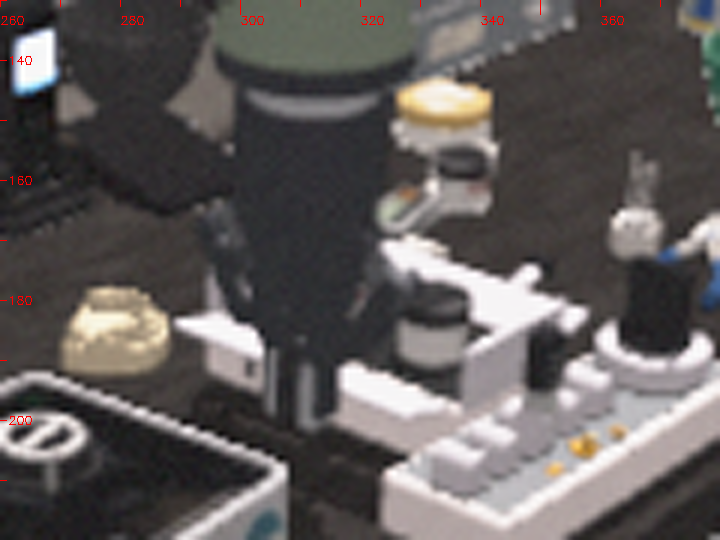

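Call:
servo_tool:
  targets:
    - [[-0.05, 0, -0.15], 0]
    - [[-0.07, 0, -0.14], 0]
    - [[-0.08, 0, -0.13], 0]
    - [[-0.1, 0, -0.12], 0]
    - [[-0.11, 0, -0.11], 0]
    - [[-0.13, 0, -0.09], 0]
    - [[-0.14, 0, -0.07], 0]
    - [[-0.14, 0, -0.06], 0]
    - [[-0.15, 0, -0.04], 0]
    - [[-0.15, 0, -0.02], 0]
    - [[0, 0, 0], 0]
    - [[0, 0, 0], 0]

```text
clock: 38.92
position: [0.5399, -0.2896, 0.092]
tool_rot: [3.141, 0.0, 1.527]
force: [-3.8, 1.3, 5.9]
grip_width: 0.0134
```

```bash
python3 -c "
from h import *
go([.5443,-.2335,.047],PSI+np.pi/2);
crop(bot.grab_frame('scene'),260,130,380,220,6,'s19.png')"
```

```text
at [ 0.5399 -0.2896  0.092 ] yaw 1.5274 w 0.0134 F [-3.8  1.3  5.9] t 38.925
shift units [1.124 0.038 0.901] rows 1.12
turn units (before) -0.004
```

View pics/s19.png

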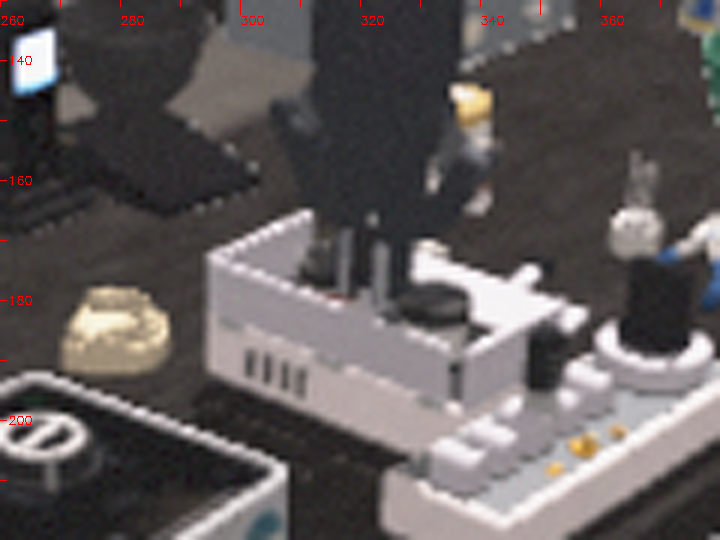

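Call:
servo_tool:
  targets:
    - [[-0.05, 0, 0], 0]
    - [[-0.05, 0, 0], 0]
    - [[-0.03, 0, 0], 0]
    - [[0, 0, 0], 0]
    - [[0, 0, 0], 0]

```text
clock: 39.6
position: [0.5397, -0.2957, 0.0921]
tool_rot: [3.141, 0.0, 1.528]
force: [-4.4, 1.3, 7.1]
grip_width: 0.0132
```

```bash
python3 -c "
from h import *
go([.5443,-.2335,.047],PSI+np.pi/2)"
```

```text
at [ 0.5397 -0.2957  0.0921] yaw 1.5279 w 0.0132 F [-4.4  1.3  7.1] t 39.6
shift units [1.247 0.038 0.902] rows 1.25
turn units (before) 0.001
```

Call:
servo_tool:
  targets:
    - [[-0.04, 0, 0], 0]
    - [[-0.03, 0, 0], 0]
    - [[0, 0, 0], 0]
    - [[0, 0, 0], 0]

```text
clock: 40.1
position: [0.5396, -0.2991, 0.092]
tool_rot: [3.142, 0.0, 1.528]
force: [-5.1, 2.9, 5.1]
grip_width: 0.0134
```

```bash
python3 -c "
from h import *
go([.5443,-.2335,.047],PSI+np.pi/2)
crop(bot.grab_frame('scene'),260,130,380,220,6,'s20.png')"
```

```text
at [ 0.5396 -0.2991  0.092 ] yaw 1.5279 w 0.0134 F [-5.1  2.9  5.1] t 40.1
shift units [1.315 0.038 0.899] rows 1.32
turn units (before) 0.001
```

View pics/s20.png

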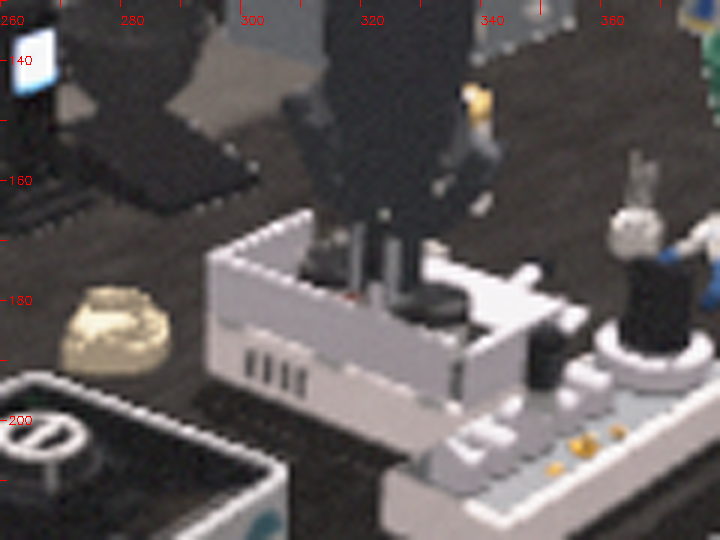

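Call:
servo_tool:
  targets:
    - [[0, 0, 0], 0]
    - [[0, 0, 0], 0]
    - [[0, 0, 0], 0]
    - [[0, 0, -0.3], 0]
    - [[0, 0, -0.6], 0]
    - [[0, 0, -0.8], 0]
    - [[0, 0, -0.8], 0]
    - [[0, 0, -0.3], 0]
    - [[0, 0, 0], 0]
  gripper: -0.2

```text
clock: 41.28
position: [0.5398, -0.2996, 0.2329]
tool_rot: [3.14, 0.001, 1.527]
force: [-0.8, -0.3, -1.3]
grip_width: 0.0342
```

```bash
python3 -c "
from h import *
go(W(-.027,-.107,.2),PSI+np.pi/2)
s=bot.grab_frame('scene')
crop(s,285,140,365,210,9,'s21.png')"
```

```text
at [ 0.5398 -0.2996  0.2329] yaw 1.5274 w 0.0342 F [-0.8 -0.3 -1.3] t 41.275
shift units [-2.954  0.041  0.659] rows 2.95
turn units (before) -0.004
```

View pics/s21.png

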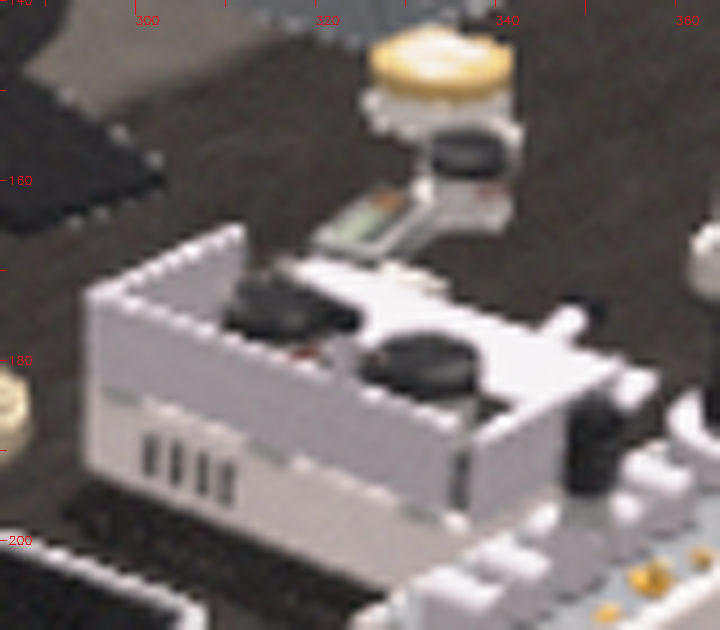

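```bash
python3 -c "
from h import *
for a in((350.3,174.5),(351,174)):
  for u in (412.5,413.6): print(tri(a,(u,206.3)))
for y in(-.2955,-.298,-.300):
  for th in (1.57,1.45): print(y,th,proj('scene',[.5405,y+.062*np.cos(th),.045+.062*np.sin(th)]).round(1))
"
```

```text
(array([ 0.53234613, -0.44367309,  0.05886012]), [np.float64(0.0019771077187488236), np.float64(0.0019771077187487962)])
(array([ 0.53311573, -0.44652119,  0.0576206 ]), [np.float64(0.0012109123969326308), np.float64(0.0012109123969327622)])
(array([ 0.53107093, -0.44356931,  0.06116688]), [np.float64(0.0030992230374214474), np.float64(0.0030992230374213368)])
(array([ 0.53183858, -0.44641618,  0.05992949]), [np.float64(0.002336870735465705), np.float64(0.0023368707354657343)])
-0.2955 1.57 [322.8 174.6]
-0.2955 1.45 [321.4 175.5]
-0.298 1.57 [323.3 174.3]
-0.298 1.45 [321.9 175.2]
-0.3 1.57 [323.7 174.1]
-0.3 1.45 [322.2 175. ]
```

Left guard stands upright with its bead at about (323,175), matching 1.57 rad. The right bead triangulates to about (0.533, -0.446, 0.058).

Call:
servo_tool:
  targets:
    - [[-0.5, -0.02, 0], 0]
    - [[-0.8, -0.03, 0], 0]
    - [[-0.8, -0.03, 0], 0]
    - [[-0.6, -0.02, 0], 0]
    - [[-0.23, 0, 0], 0]
    - [[0, 0, 0.6], 0]
    - [[0, 0, 0.8], 0]
    - [[0, 0, 0.8], 0]
    - [[0, 0, 0.6], 0]
    - [[0, 0, 0], 0]
    - [[0, 0, 0], 0]
  gripper: 0

```text
clock: 42.7
position: [0.5288, -0.4453, 0.0928]
tool_rot: [3.141, 0.0, 1.528]
force: [-0.1, -0.1, 0.6]
grip_width: 0.0429
```

```bash
python3 -c "
from h import *
go([.533,-.446,.044],PSI+np.pi/2);print(bot.observe()['qpos'].round(2))
crop(bot.grab_frame('scene'),285,130,385,210,7,'s22.png')
crop(bot.grab_frame('top'),320,150,440,265,5,'t22.png')"
```

```text
at [ 0.5288 -0.4453  0.0928] yaw 1.528 w 0.0429 F [-0.1 -0.1  0.6] t 42.7
shift units [-0.011  0.085  0.976] rows 0.98
turn units (before) 0.003
[ 0.87  0.81 -0.42  1.49  0.38  0.92  0.29]
```

View pics/s22.png

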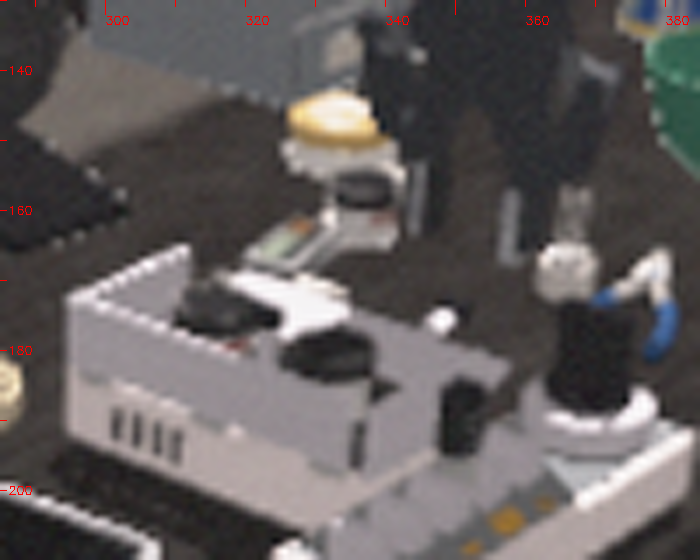

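View pics/t22.png

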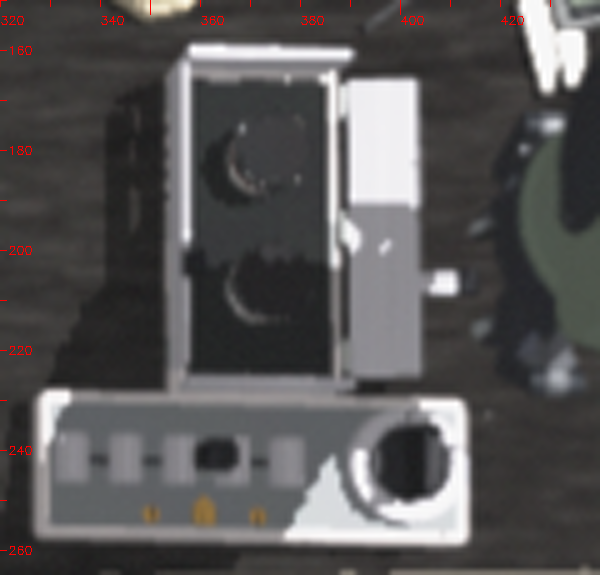

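Call:
servo_tool:
  targets:
    - [[0, 0.09, 0], 0]
    - [[-0.02, 0, 0.3], 0]
    - [[0, 0, 0.3], 0]
    - [[0, 0, 0.33], 0]
    - [[0, 0, 0], 0]
    - [[0, 0, 0], 0]

```text
clock: 43.55
position: [0.5328, -0.4468, 0.0454]
tool_rot: [3.141, -0.0, 1.528]
force: [0.0, -0.2, 0.7]
grip_width: 0.0427
```

```bash
python3 -c "
from h import *
go([.533,-.446,.044],PSI+np.pi/2)
crop(bot.grab_frame('scene'),305,130,385,200,9,'s23.png')"
```

```text
at [ 0.5328 -0.4468  0.0454] yaw 1.5275 w 0.0427 F [ 0.  -0.2  0.7] t 43.55
shift units [0.016 0.004 0.029] rows 0.03
turn units (before) -0.003
```

View pics/s23.png

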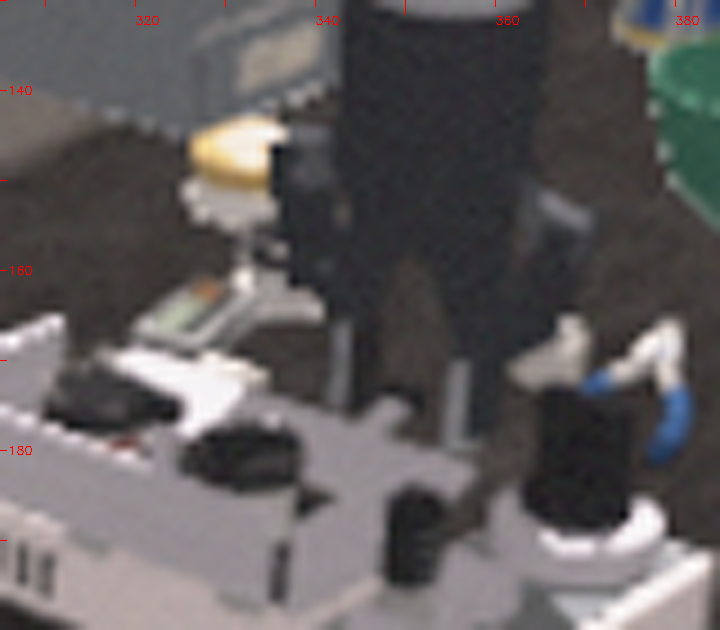

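The bead at (349.7,174.2) lies between the fingers, so I close on it.

Call:
servo_tool:
  targets:
    - [[0, 0, 0], 0]
    - [[0, 0, 0], 0]
    - [[0, 0, 0], 0]
    - [[0, 0, 0], 0]
    - [[0, 0, 0], 0]
  gripper: -1
  newtons: 20

```text
clock: 44.22
position: [0.5335, -0.447, 0.0459]
tool_rot: [3.14, 0.001, 1.528]
force: [5.2, -1.9, 1.4]
grip_width: 0.0134
```

Call:
servo_tool:
  targets:
    - [[0.04, 0, -0.15], 0]
    - [[0.06, 0, -0.15], 0]
    - [[0.08, 0, -0.13], 0]
    - [[0.1, 0, -0.12], 0]
    - [[0.11, 0, -0.11], 0]
    - [[0.13, 0, -0.09], 0]
    - [[0.14, 0, -0.08], 0]
    - [[0.14, 0, -0.06], 0]
    - [[0.15, 0, -0.04], 0]
    - [[0.15, 0, -0.02], 0]
    - [[0.1, 0, 0], 0]
    - [[0, 0, 0], 0]

```text
clock: 45.72
position: [0.5359, -0.3871, 0.0938]
tool_rot: [3.14, 0.001, 1.528]
force: [3.2, -2.0, 7.3]
grip_width: 0.0135
```

Call:
servo_tool:
  targets:
    - [[0.04, 0, 0], 0]
    - [[0.04, 0, 0], 0]
    - [[0, 0, 0], 0]
    - [[0, 0, 0], 0]

```text
clock: 46.22
position: [0.5361, -0.3834, 0.0938]
tool_rot: [3.14, 0.001, 1.527]
force: [2.5, -1.8, 7.4]
grip_width: 0.0132
```

```bash
python3 -c "
from h import *
go([.533,-.3855,.09],PSI+np.pi/2)
crop(bot.grab_frame('scene'),285,130,385,210,7,'s24.png')"
```

```text
at [ 0.5361 -0.3834  0.0938] yaw 1.5274 w 0.0132 F [ 2.5 -1.8  7.4] t 46.225
shift units [-0.046 -0.06   0.075] rows 0.08
turn units (before) -0.005
```

View pics/s24.png

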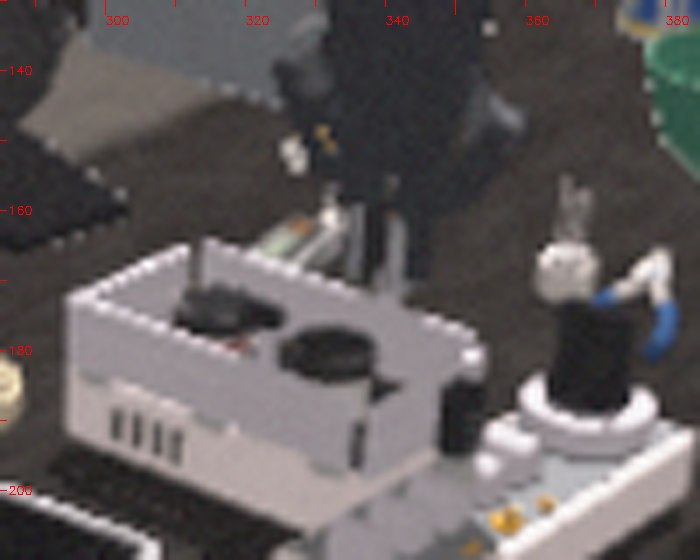

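Call:
servo_tool:
  targets:
    - [[0.05, 0, 0], 0]
    - [[0, 0, 0], 0]
    - [[0, 0, 0], 0]

```text
clock: 46.65
position: [0.5362, -0.3815, 0.0937]
tool_rot: [3.139, 0.002, 1.527]
force: [3.2, -6.1, 4.6]
grip_width: 0.0132
```

Call:
servo_tool:
  targets:
    - [[0, 0, 0], 0]
    - [[0, 0, 0], 0]
    - [[0, 0, 0], 0]
    - [[0, 0, -0.3], 0]
    - [[0, 0, -0.6], 0]
    - [[0, 0, -0.8], 0]
    - [[0, 0, -0.8], 0]
    - [[0, 0, -0.3], 0]
    - [[-0.5, 0, 0], 0]
    - [[-0.8, 0, 0], 0]
    - [[-0.5, 0, 0], 0]
    - [[0, 0, 0], 0]
  gripper: -0.2

```text
clock: 48.15
position: [0.5305, -0.472, 0.2323]
tool_rot: [-3.141, -0.0, 1.525]
force: [-0.8, 0.2, 0.3]
grip_width: 0.0343
```

```bash
python3 -c "
from h import *
go(W(-.127,-.06,.2),PSI);print(bot.observe()['qpos'].round(2))
crop(bot.grab_frame('scene'),285,130,385,210,7,'s25.png')
crop(bot.grab_frame('top'),320,150,440,265,5,'t25.png')"
```

```text
at [ 0.5305 -0.472   0.2323] yaw 1.5251 w 0.0343 F [-0.8  0.2  0.3] t 48.15
shift units [ 1.433 -1.928  0.646] rows 1.93
turn units (before) 17.969
[ 0.9   0.7  -0.45  1.32  0.31  1.19  0.38]
```

View pics/s25.png

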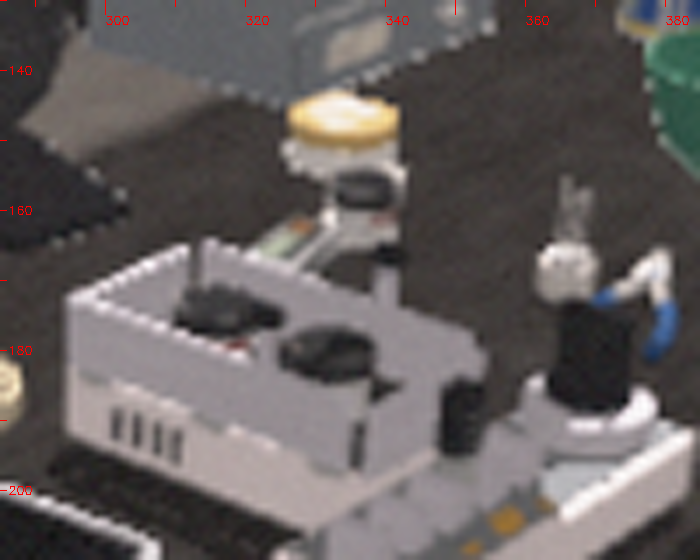

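View pics/t25.png

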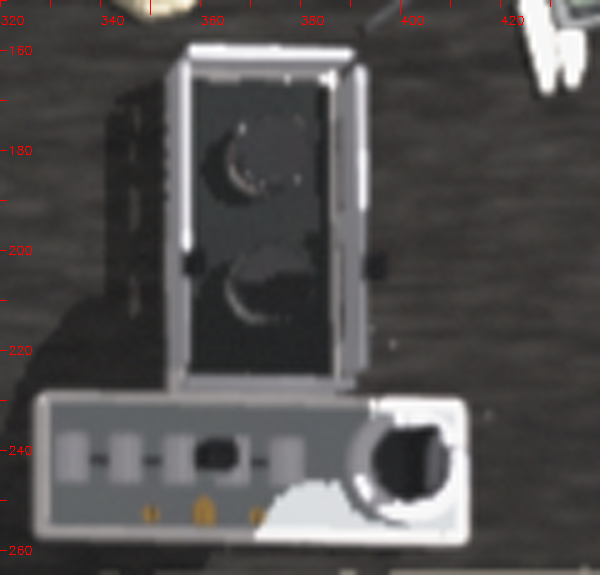

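```bash
python3 -c "
from h import *
L=atz('top',(359,202.7),.107);R=atz('top',(395,203.4),.107);print(L,R,tri((340.3,166.2),(395,203.4)),tri((323,175.2),(359,202.7)))
for y,s in ((-.2955,1),(-.3865,-1)):
  for th in (1.57,1.4): print(th,proj('top',[.5395 if s>0 else .536,y+s*.062*np.cos(th),.045+.062*np.sin(th)]).round(1))
print('reg',atz('top',(402.5,242),.102))
t=cv2.imread('pics/top0.png');crop(t,380,220,420,265,14,'t_reg.png')
s=cv2.imread('pics/s25.png')
"
```

```text
[ 0.53902739 -0.29402473  0.107     ] [ 0.53558276 -0.38460266  0.107     ] (array([ 0.53538476, -0.3845858 ,  0.10740295]), [np.float64(0.00016585316440852248), np.float64(0.00016585316440866465)]) (array([ 0.53908909, -0.29436432,  0.10566995]), [np.float64(0.00016050939093205661), np.float64(0.0001605093909319781)])
1.57 [359.6 202.5]
1.4 [355.3 202.6]
1.57 [395.8 203.2]
1.4 [399.8 203.2]
reg [ 0.43861708 -0.39936235  0.102     ]
```

View pics/t_reg.png

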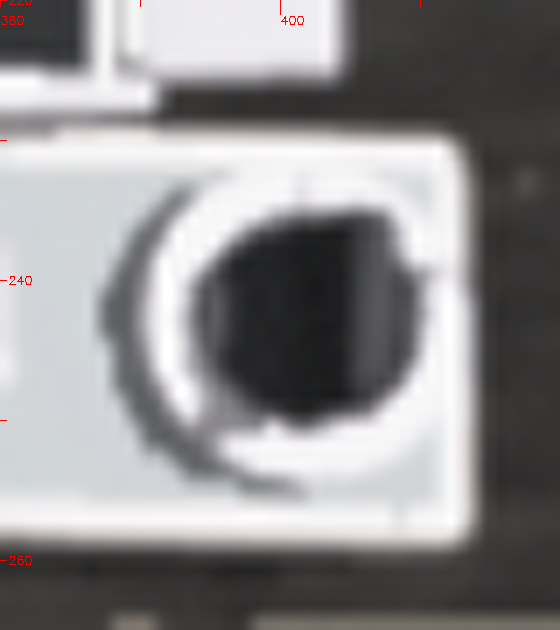

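```bash
python3 -c "
from h import *
A=atz('top',(401.8,242.6),.064);print(A, W(-.127,-.06,0), 'shaker y',(-np.sin(PSI)*(A[0]-C[0])+np.cos(PSI)*(A[1]-C[1])))
print(proj('scene',[A[0],A[1],.102]),proj('scene',[A[0],A[1],.064]),proj('top',[A[0],A[1],.102]))
print(tri((369.6,173.6),(405.6,242)))
go([A[0],A[1],.17],PSI)
"
```

```text
[ 0.43955189 -0.4078796   0.064     ] [ 0.43753819 -0.39598522  0.        ] shaker y -0.07179682377416567
[369.87404629 173.53520374] [368.60627338 184.46686509] [405.8798572  241.56078271]
(array([ 0.43905471, -0.40666251,  0.1023336 ]), [np.float64(0.0007024110899575391), np.float64(0.0007024110899573259)])
at [ 0.5316 -0.4696  0.2327] yaw 1.5278 w 0.0343 F [ 0.2  0.5 -0.1] t 48.25
shift units [ 1.154 -1.892  1.255] rows 1.89
turn units (before) 18.0
```

```bash
python3 -c "
from h import *
crop(bot.grab_frame('scene'),345,160,395,205,14,'s_reg.png')"
```

```text
(no output)
```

View pics/s_reg.png

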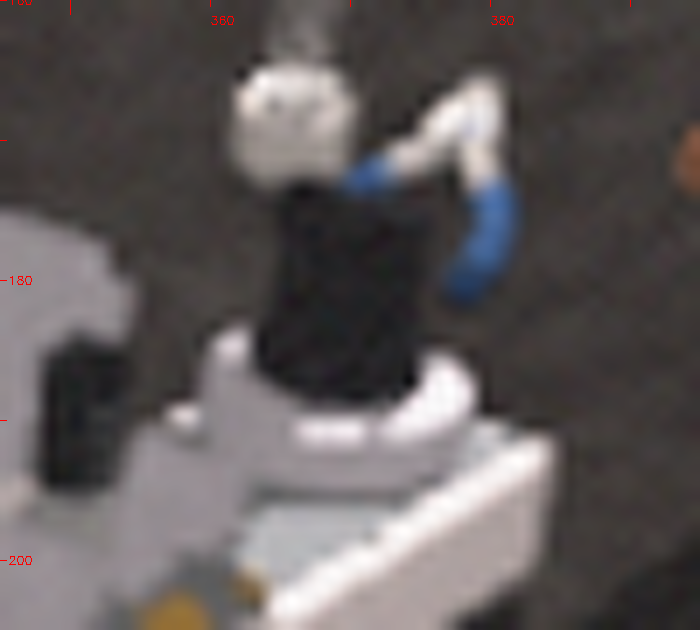

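Both beads triangulate to z≈0.106 above their hinges, so both guards are upright. The regulator axis is at (0.439, -0.407).

Call:
servo_tool:
  targets:
    - [[0, 0, 0], 1]
    - [[0, 0, 0], 1]
    - [[0, 0, 0], 1]
    - [[0, 0, 0], 1]
    - [[0, 0, 0], 1]
    - [[0, 0, 0], 1]
    - [[0, 0, 0], 1]
    - [[0, 0, 0], 1]
    - [[0, 0, 0], 1]
    - [[0, 0, 0], 1]
    - [[0, 0, 0], 1]
    - [[0, 0, 0], 1]

```text
clock: 49.8
position: [0.532, -0.4691, 0.2331]
tool_rot: [-3.141, -0.0, 0.479]
force: [0.2, 0.0, -0.1]
grip_width: 0.0345
```

Call:
servo_tool:
  targets:
    - [[0, 0, 0], 1]
    - [[0, 0, 0], 1]
    - [[0, 0, 0], 1]
    - [[0, 0, 0], 1]
    - [[0, 0, 0], 1]
    - [[0, 0, 0], 1]
    - [[-0.5, -0.3, 0], 0]
    - [[-0.8, -0.5, 0], 0]
    - [[-0.5, -0.4, 0], 0]
    - [[0, 0, 0.8], 0]
    - [[0, 0, 0], 0]

```text
clock: 51.18
position: [0.4435, -0.4048, 0.1914]
tool_rot: [-3.139, 0.003, -0.042]
force: [0.3, 0.7, 0.7]
grip_width: 0.0346
```

```bash
python3 -c "
from h import *
go([.4392,-.4072,.077],PSI);print(bot.observe()['qpos'].round(2))
"
```

```text
at [ 0.4435 -0.4048  0.1914] yaw -0.0421 w 0.0346 F [0.3 0.7 0.7] t 51.175
shift units [-0.085  0.052  2.289] rows 2.29
turn units (before) 0.01
[ 0.71  0.53 -0.1   1.7   0.06  0.92 -1.03]
```

Call:
servo_tool:
  targets:
    - [[-0.08, 0.05, 0.4], 0]
    - [[0, 0, 0.6], 0]
    - [[0, 0, 0.6], 0]
    - [[0, 0, 0.4], 0]
    - [[0, 0, 0.29], 0]
    - [[0, 0, 0], 0]
    - [[0, 0, 0], 0]

```text
clock: 52.05
position: [0.4407, -0.409, 0.0793]
tool_rot: [3.141, -0.001, -0.043]
force: [-1.0, 0.4, -0.8]
grip_width: 0.0339
```

```bash
python3 -c "
from h import *
go([.4392,-.4072,.076],PSI)
crop(bot.grab_frame('scene'),325,130,405,205,9,'s26.png')
"
```

```text
at [ 0.4407 -0.409   0.0793] yaw -0.0432 w 0.0339 F [-1.   0.4 -0.8] t 52.05
shift units [-0.031 -0.035  0.066] rows 0.07
turn units (before) -0.002
```

View pics/s26.png

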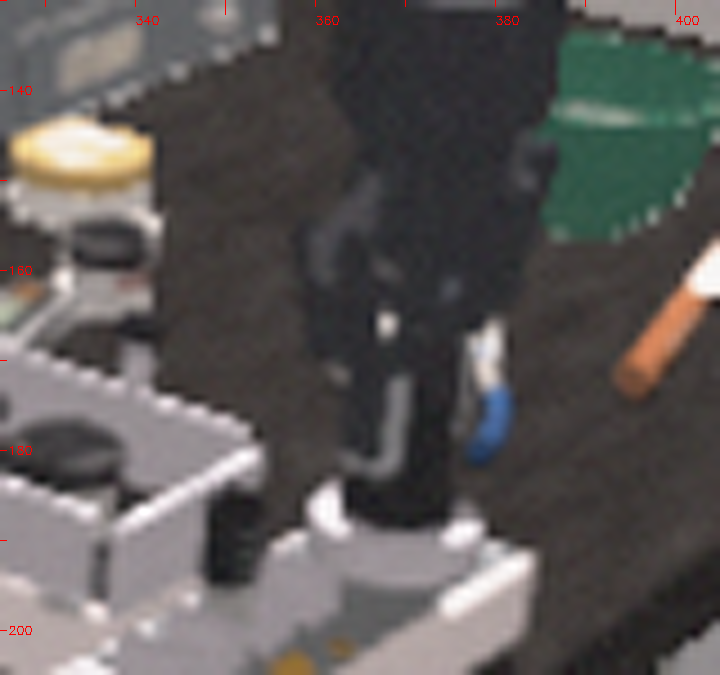

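Call:
servo_tool:
  targets:
    - [[-0.03, -0.03, 0.06], 0]
    - [[0, 0, 0], 0]
    - [[0, 0, 0], 0]

```text
clock: 52.48
position: [0.4388, -0.4071, 0.0754]
tool_rot: [3.142, -0.0, -0.043]
force: [-0.5, 0.1, 1.1]
grip_width: 0.0337
```

Call:
servo_tool:
  targets:
    - [[0, 0, 0], 0]
    - [[0, 0, 0], 0]
    - [[0, 0, 0], 0]
    - [[0, 0, 0], 0]
  gripper: -1
  newtons: 40

```text
clock: 52.98
position: [0.4386, -0.4093, 0.0758]
tool_rot: [3.139, -0.001, -0.045]
force: [-1.2, -9.8, -0.8]
grip_width: 0.0106
```

```bash
python3 -c "
from h import *
go([.4392,-.4072,.076],PSI);print(bot.observe()['moment'])
"
```

```text
at [ 0.4386 -0.4093  0.0758] yaw -0.0445 w 0.0106 F [-1.2 -9.8 -0.8] t 52.975
shift units [ 0.011 -0.043 -0.004] rows 0.04
turn units (before) -0.017
[-2.12721505  0.1133273   0.06432926]
```

Call:
servo_tool:
  targets:
    - [[0, 0.05, 0], 0]
    - [[0, 0, 0.07], 0]
    - [[0, 0, 0.07], 0]
    - [[0, 0, 0.05], 0]
    - [[0, 0, 0], 0]
    - [[0, 0, 0], 0]

```text
clock: 53.72
position: [0.4386, -0.4099, 0.0658]
tool_rot: [3.141, -0.0, -0.043]
force: [-0.9, -2.8, 6.7]
grip_width: 0.0103
```

```bash
python3 -c "
from h import *
go([.4392,-.4072,.076],PSI);print(bot.observe()['moment'])
"
```

```text
at [ 0.4386 -0.4099  0.0658] yaw -0.0434 w 0.0103 F [-0.9 -2.8  6.7] t 53.725
shift units [ 0.009 -0.055 -0.204] rows 0.2
turn units (before) -0.005
[-0.35451868  0.3179599   0.04592012]
```

Call:
servo_tool:
  targets:
    - [[0, 0, 0], 1]
    - [[0, 0, 0], 1]
    - [[0, 0, 0], 1]
    - [[0, 0, 0], 1]
    - [[0, 0, 0], 1]
    - [[0, 0, 0], 1]
    - [[0, 0, 0], 1]
    - [[0, 0, 0], 1]
    - [[0, 0, 0], 1]
    - [[0, 0, 0], 1]
    - [[0, 0, 0], 1]
    - [[0, 0, 0], 1]

```text
clock: 55.22
position: [0.4394, -0.4091, 0.0658]
tool_rot: [-3.141, -0.0, -1.093]
force: [1.5, 2.7, 6.6]
grip_width: 0.0102
```

```bash
python3 -c "
from h import *
go([.4386,-.4099,.066],PSI);print(bot.observe()['moment'],bot.observe()['qpos'].round(2))
"
```

```text
at [ 0.4394 -0.4091  0.0658] yaw -1.0926 w 0.0102 F [1.5 2.7 6.6] t 55.225
shift units [ 0.007  0.022 -0.004] rows 0.02
turn units (before) -12.027
[ 0.52087165 -0.77942069  0.04456938] [ 0.52  0.71  0.19  1.79 -0.21  0.66 -1.83]
```

Call:
servo_tool:
  targets:
    - [[0, 0, 0], 1]
    - [[0, 0, 0], 0.8]
    - [[0, 0, 0], 0.3]
    - [[0, 0, 0], 0]
    - [[0, 0, 0], 0]
    - [[0, 0, 0], 0]

```text
clock: 55.98
position: [0.4396, -0.409, 0.0658]
tool_rot: [-3.141, -0.0, -1.272]
force: [2.4, 2.0, 5.1]
grip_width: 0.0101
```

```bash
python3 -c "
from h import *
go([.4386,-.4099,.066],PSI);print(bot.observe()['moment'],bot.observe()['qpos'].round(2))
"
```

```text
at [ 0.4396 -0.409   0.0658] yaw -1.2716 w 0.0101 F [2.4 2.  5.1] t 55.975
shift units [ 0.012  0.024 -0.004] rows 0.02
turn units (before) -14.079
[ 0.34746186 -0.6305751   0.91343746] [ 0.49  0.72  0.24  1.8  -0.26  0.66 -1.97]
```

Call:
servo_tool:
  targets:
    - [[0, 0, -0.07], 0]
    - [[0, 0, -0.07], 0]
    - [[0, 0, -0.06], 0]
    - [[0, 0, 0], 0]
    - [[0, 0, 0], 0]

```text
clock: 56.6
position: [0.4394, -0.4089, 0.0757]
tool_rot: [-3.141, 0.0, -1.272]
force: [5.2, 2.2, -0.6]
grip_width: 0.0101
```

Call:
servo_tool:
  targets:
    - [[0, 0, 0], 0]
    - [[0, 0, 0], 0]
    - [[0, 0, 0], 0]
    - [[0, 0, -0.3], 0]
    - [[0, 0, -0.6], 0]
    - [[0, 0, -0.8], 0]
    - [[0, 0, -0.8], 0]
    - [[0, 0, -0.5], 0]
    - [[0, 0, 0], 0]
  gripper: 0

```text
clock: 57.72
position: [0.4391, -0.4103, 0.2286]
tool_rot: [-3.139, -0.003, -1.274]
force: [-0.4, 0.1, -0.4]
grip_width: 0.0429
```

Call:
servo_tool:
  targets:
    - [[0.5, 0, 0], 0]
    - [[0.8, 0, 0], 0]
    - [[0.8, 0, 0], 0]
    - [[0.8, 0, 0], 0]
    - [[0, 0, 0], 0]
    - [[0, 0, 0], 0]

```text
clock: 58.48
position: [0.4808, -0.5477, 0.2252]
tool_rot: [3.141, 0.001, -1.274]
force: [1.4, 0.3, -0.1]
grip_width: 0.0422
```

```bash
python3 -c "
from h import *
go([.4386,-.4099,.066],PSI)
cv2.imwrite('pics/t30.png',bot.grab_frame('top'));s=bot.grab_frame('scene')
crop(s,285,145,395,215,7,'s30.png')
crop(cv2.imread('pics/t30.png'),320,150,420,265,5,'t30c.png')
crop(cv2.imread('pics/t30.png'),160,225,240,275,6,'t30d.png')
crop(s,220,260,280,310,8,'s30d.png')
"
```

```text
at [ 0.4808 -0.5477  0.2252] yaw -1.2739 w 0.0422 F [ 1.4  0.3 -0.1] t 58.475
shift units [-2.883 -0.     3.185] rows 3.18
turn units (before) -14.105
```

View pics/s30.png

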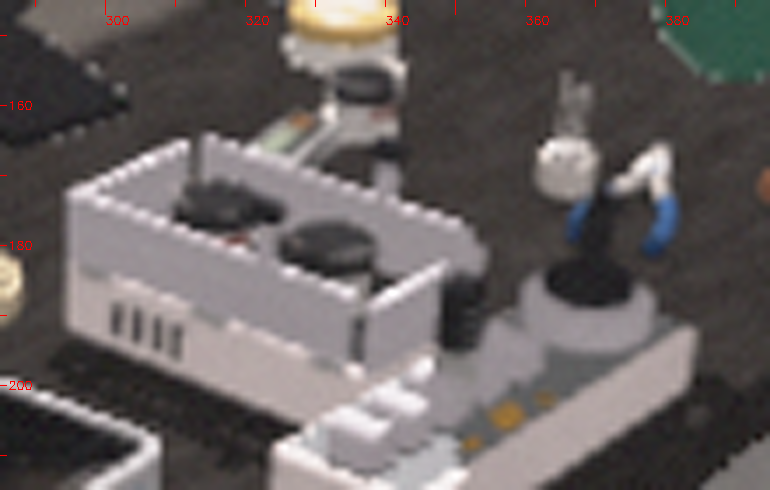

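View pics/t30c.png

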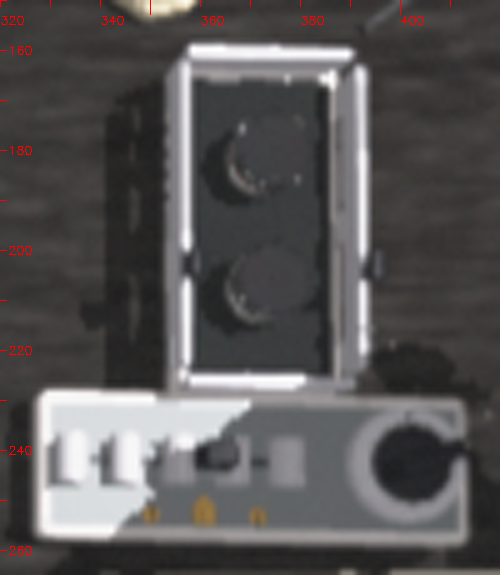

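View pics/t30d.png

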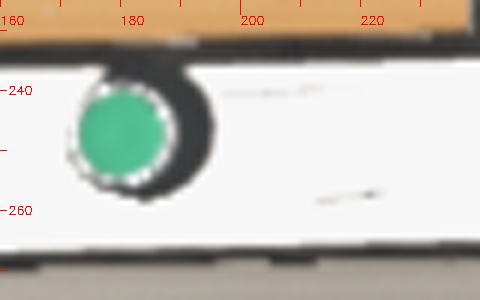

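View pics/s30d.png

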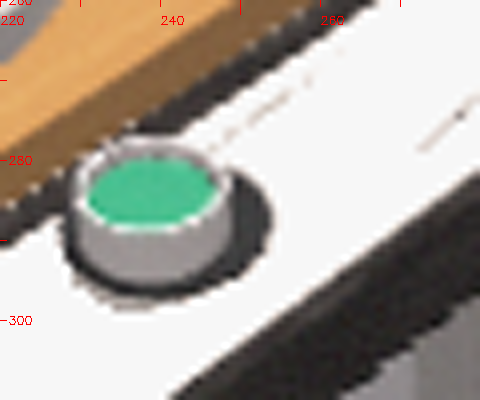

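```bash
python3 -c "
from h import *
d=atz('top',(180.3,247.1),.022);c=np.array([.444,.1605]);print(d,np.linalg.norm(d[:2]-c), tri((238.2,283.8),(180.3,247.1)))
print(atz('top',(372.3,207),.0805),W(0,0,0),atz('top',(373,180),.0805))
"
```

```text
[0.44212585 0.1670456  0.022     ] 0.006808615072045718 (array([0.44253217, 0.16771006, 0.01948715]), [np.float64(0.0003260487714040605), np.float64(0.00032604877140412976)])
[ 0.53115055 -0.33271272  0.0805    ] [ 0.567  -0.3415  0.    ] [ 0.60153633 -0.33785996  0.0805    ]
```

```bash
python3 -c "
from workcell import bot
print(bot.job_done())"
```

```text
the job is handed in; nothing more can be done
None
```

I did every step and handed the job in at about 58.5 s of the 208 s limit. No verdict is reported, so the results below are from my last pictures.

- **Slide:** It was lifted 24 mm, moved 56 mm and dropped home in the third notch, directly behind the arrow clip.
- **Dish:** It stands level on the coaster, about 7 mm off centre (limit 20 mm). I misread some picture coordinates early on by about 2 pixels, which put it slightly off.
- **Jars:** Two jars were present, and both stand upright on the deck about 35 mm either side of its centre. Jar 2 was knocked aside early in the run; I measured it again before gripping it.
- **Guards:** Both are fully up, with their beads about 106 mm high above the hinge lines. They had started tilted up about 0.2 rad instead of lying flat.
- **Regulator:** It was pressed 10 mm and turned clockwise to its run stop. The tool turned 1.23 rad and felt the stop as it reached it. The knob then rose back up with almost no force on the tool before I let go. The last picture shows the bar turned and standing clear.

The arm finished clear of everything, and no check failed.

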